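Lock the guard onto the stall lantern

ROBOT

A 6-joint arm with a two-finger parallel gripper is mounted at the origin on the work surface. World frame = base frame: x ahead of the robot, y to its left, z up, the work surface at z = 0. Lengths are in mm, angles in rad, forces in N, time in s.
With the tool pointing down it reaches from about 325 to 850 mm from the base axis. Payload 4.4 kg.
Tool frame: the origin (TCP) lies midway between the tips of the shut fingers; the grasp point (between the pads) lies 19 mm behind it (bot.grip_point_offset is the distance from the TCP to the grasp point, in mm); y points along the fingers, z is the direction in which the jaws open and shut, and the axes are right-handed (so a half turn about y gives the same grasp; the last joint's range is limited). The gripper opens to 94 mm and grips with 3 to 60 N. Pads are 16 mm wide; open, the fingers measure 119 mm over their backs; the gripper's body (75 mm by 177 mm) begins 78 mm behind the grasp point.
Start: joints at [1.149, 0.207, 1.542, -0, 1.393, -0.15], TCP at [153.823, 554.044, 171.347] pointing down, gripper open.
Joint ranges: [-2.73, 2.73], [-0.86, 2.22], [0.23, 2.46], [-1.11, 4.25], [0.08, 2.63], [-2.82, 2.82]. Speed limits (rad/s): [2.79, 2.79, 3.14, 3.14, 3.14, 3.14].

INTERFACE

Orientations are given as a rotation vector (axis times angle).
In Python, from plant import get_state, eyes, job, bot gives the robot as it stands. The module is installed in compiled form; this text tells all that it offers.
- The arm moves only by the tool send_rows, never from a script. Its argument "series" is a list of rows, each an object of numbers: "fingers": the closure, from 0 (fully open) to 1 (shut); "tx", "ty", "tz": the shift along the tool's x, y, z normalised to -1 to 1, where 1 is 0.25 m; "rx", "ry", "rz": the turn, a rotation vector about the tool's x, y, z normalised to -1 to 1, where 1 is 180 degrees. In form: [{"fingers": .., "tx": .., "ty": .., "tz": .., "rx": .., "ry": .., "rz": ..}, ...]. A call has 1 to 12 rows; each row shifts and turns the pose as measured when the row begins, along the tool's axes as they then stand; what a row does not reach is not made up. A row lasts 1/12 s, in which the tool goes at most 41.7 mm and 7.16 degrees, less where a joint would pass 70% of its speed; a pose out of reach is approached as far as the arm can. A call with a number of a shift or a turn outside -1 to 1 is refused whole. A call with a gripper value outside its range is refused whole. The fingers move at their own pace and stop on an object; "newtons" is the grip in N (left out, the last holds). Time passes only in rows, so rows that do not move let the fingers close. It gives the time, the measured TCP pose, the force and the opening at its end, in the units of the state.
- get_state(): the state, without advancing time (a new reading comes with each control period).
- eyes.read_camera(name): name is "scene" or "top" or "wrist"; returns the picture (400x640x3 uint8, red, green, blue); there is no depth.
- eyes.get_calibration(name): a dict with "fx", "fy", "cx", "cy" (pixels), "extrinsics" (4x4, takes a point from camera to world coordinates); the wrist camera has in their place "hand_eye" (4x4, takes a point from camera to tool coordinates, whose origin is the TCP and whose axes are the tool frame's). Camera axes: x right, y down, z forward; pixel columns grow to the right and rows downward; lengths in mm; the calibration is good to about 2 mm. A picture is of the moment at which its call begins: read the wrist's pose just before it. get_calibration takes no time and is no camera call.
- job.sign_off(): hands the job in, once; it reports no verdict.
The state is a dict: "t": time; "joint_pos": joint angles; "joint_vel": joint speeds; "effort": joint torques, N m; "tool_pos": TCP position; "tool_rot": TCP orientation; "ft_force": force on the tool from outside, world axes, zero at the start; "wrist_torque": the same for the moment, N m; "width": finger opening in mm.
Only numpy, scipy, OpenCV 4.12 (cv2) and the standard library are available. Lean on these libraries where they do the work, as an engineer would, in place of code of your own. Each camera call takes 0.05 s, during which the arm holds its last target.

TASK

Put the wire guard over the lantern so that its three lugs go down through the gaps in the lantern's lip, then turn it clockwise under the lip, without forcing it, until you feel the stop, and let the lugs drop fully into their locking notches. Let go of it, do not knock the lamp globe, and leave the glass and crockery around it where they are.

Things in the scene. Friction and masses are not known exactly. Their poses are not given: they have to be found in the camera images.
- guard_handle (a point): Centre of the black bar handle on the loose lamp guard, a round steel wire cage (0.2 to 0.45 kg) that starts upright on the table. Bar: 62 mm long (guard's x), 14 mm thick (y), 36 mm high (91 to 127 mm above the guard's foot; this point at 109 mm, on the guard's axis). Below the bar a steel disc, 44 mm across, top 91 mm above the foot. Axes as the guard's, z up.
- guard_foot (a point): Centre of the lamp guard's foot, on its axis, level with the underside. The foot is a collar 100 mm across outside, 88 inside, 16 high, with three outward lugs at 0, 120 and 240 degrees from the guard's x axis, each 12 mm wide, 7 mm high (underside level with the foot), reaching 60 mm from the axis. Axes as the guard's.
- lantern: Lantern screwed to the table: grey and round, 156 mm across; gives a little (rubber mount: 4 N/mm, 4 mm at most; 0.35 Nm per degree); white globe in the middle, metal lip; bayonet socket around it. Origin: centre of underside, z up. A flat lip (52 to 57 mm above the table, 104 mm inside diameter, in a wall of 124 mm) has three gaps 18 mm wide, at 0, 120 and 240 degrees from the lantern's x axis, for the lugs.
- socket (a point): On the lantern's axis, level with the top of the ledge under the lip, 42 mm above the table, on which the lugs land. They slide on it when the guard is turned clockwise (from above). Axes as the lantern's.
- notches (a point): On the lantern's axis, level with the floor of the three notches, 35 mm above the table. They are 17 mm wide, 7 mm deep in the ledge, hidden under the lip, 35 to 65 degrees clockwise from the gaps (the angle differs from lantern to lantern). At a notch's far side is a solid stop: a lug run up against it is over the notch and drops in when eased down or let go. Counter-clockwise there is no notch.
- globe: The lantern's white lamp globe, fragile, 54 mm across, top 97 mm above the table, in the lantern's centre, inside the guard once that is on. Origin: on the lantern's axis, at table height.
- tumbler: clear glass tumbler, 68 mm across, 85 mm high; a bystander, loose. Origin: centre of its underside; z up.
- bowl: clear glass bowl, 116 mm across, 50 mm high; a bystander, loose. Origin: centre of its underside; z up.
- decanter: clear glass decanter with a ball stopper, 96 mm across, 214 mm high; a bystander, loose. Origin: centre of its underside; z up.
- bluejar: blue glass lidded jar, 84 mm across, 90 mm high; a bystander, loose. Origin: centre of its underside; z up.
- redvase: dark red glass vase, 72 mm across, 150 mm high; a bystander, loose. Origin: centre of its underside; z up.
- plate: white plate, 130 mm across, 22 mm high; a bystander, loose. Origin: centre of its underside; z up.
- mug: blue mug, 76 mm across without its handle, 85 mm high; a bystander, loose. Origin: centre of its underside; z up.

How it is judged (in metres and radians):
On the way, in this order (a step that is already met when the one before it is completed fails the run):
1. the guard sits in the socket with its lugs through the gaps, under the lip's level (horizontal distance between guard_foot and socket below 0.005 m and z of guard_foot in the frame of socket below 0.004 m and angle between guard_foot's own z axis and vertical below 0.06 rad), for 0.1 s.
2. the guard, turned, has dropped into the locking notches (horizontal distance between guard_foot and socket below 0.005 m and z of guard_foot in the frame of socket below -0.005 m and angle between guard_foot's own z axis and vertical below 0.06 rad), for 0.3 s.
At the end, for the whole second after the job is handed in: The guard stands upright (within 0.06 rad) over the lantern, its axis within 5 mm of the socket's, its foot at least 5 mm below the ledge's top, which only the notches allow (fully dropped is 7 mm), let go and at rest; every bystander is within 30 mm of its start and upright (all of step 2 and linear speed of guard below 0.02 m/s and angular speed of guard below 0.1 rad/s and distance of each of tumbler, bowl, decanter, bluejar, redvase, plate, mug from where it was at the start of the episode below 0.03 m and angle between each of tumbler, bowl, decanter, bluejar, redvase, plate, mug's own z axis and vertical below 0.3 rad); the robot touches nothing.
It fails at once if the guard is pressed, dropped or twisted against the lantern with more than 18 N (contact force between guard and lantern above 18 N).
It fails at once if the guard or the fingers knock the lamp globe (more than 3 N) (contact force between any of guard, the fingers and globe above 3 N).
It fails at once if a bystander is moved by more than 30 mm or tipped (distance of any of tumbler, bowl, decanter, bluejar, redvase, plate, mug from where it was at the start of the episode above 0.03 m or angle between any of tumbler, bowl, decanter, bluejar, redvase, plate, mug's own z axis and vertical above 0.3 rad).
It also fails if it takes over 70 s, if anything falls off the work surface, if the arm or the gripper's body presses on something with over 40 N, if the wrist force passes 120 N, or if a joint passes its speed limit or range.

## Working session

There is one attempt and no reset: what is moved stays moved. The work goes in short steps, Python scripts to look and compute and a tool call to move; the robot and the scene stay as the last step left them, time stands still between calls to the robot, and variables do not carry over. Pictures are saved under pics/ and viewed, and the job is handed in when it is done.

Besides the shell and the picture viewer there is one more tool, called by a JSON object that holds its "api" and its "payload", one argument or row to a line. send_rows: Moves the arm, as the interface text tells. Scaled input: -1 to 1 covers 0.25 m each way for a shift and 180 degrees each way for a turn. Its arguments: {"type":"object","properties":{"series":{"type":"array","items":{"type":"object","properties":{"fingers":{"type":"number"},"tx":{"type":"number","minimum":-1,"maximum":1},"ty":{"type":"number","minimum":-1,"maximum":1},"tz":{"type":"number","minimum":-1,"maximum":1},"rx":{"type":"number","minimum":-1,"maximum":1},"ry":{"type":"number","minimum":-1,"maximum":1},"rz":{"type":"number","minimum":-1,"maximum":1}}}},"newtons":{"type":"number"}},"required":["series"]}

```bash
mkdir -p pics; python3 - <<'E'
from plant import get_state, eyes, job, bot
import cv2
print(get_state())
for n in ["scene","top","wrist"]:
    im=eyes.read_camera(n); cv2.imwrite(f"pics/{n}0.png",im[:,:,::-1])
    print(n,eyes.get_calibration(n))
print(bot.grip_point_offset)
E
```

```text
{'t': 0.0, 'joint_pos': array([ 1.14950533e+00,  2.07394266e-01,  1.54293936e+00,  1.68728873e-05,
        1.39351142e+00, -1.50482183e-01]), 'joint_vel': array([ 6.14988651e-05,  4.91757344e-04, -9.43157636e-04, -3.54261014e-04,
        2.38115829e-04, -6.95133333e-04]), 'effort': array([ 2.54467050e-04, -3.70891500e+01, -2.81413847e+01,  6.99344580e-02,
        3.61450994e-02, -1.53474421e-04]), 'tool_pos': array([153.44864379, 553.23082456, 170.2124508 ]), 'tool_rot': array([-1.56248176,  0.21315328, -0.21212763]), 'ft_force': array([-0.72039312, -0.26111296,  0.37358345]), 'wrist_torque': array([ 0.04245083, -0.01093037, -0.04529498]), 'width': 94.1992969747753}
scene {'fx': 468.79967983911524, 'fy': 468.79967983911524, 'cx': 317.6715005665713, 'cy': 197.65959749563132, 'extrinsics': array([[ 8.78176733e-01,  3.76975467e-01, -2.94440355e-01,
         9.10523729e+02],
       [ 4.78260752e-01, -6.81038761e-01,  5.54484318e-01,
        -6.48636352e+02],
       [ 8.50169016e-03, -6.27754492e-01, -7.78364965e-01,
         9.89496458e+02],
       [ 0.00000000e+00,  0.00000000e+00,  0.0
[... 270 characters left out ...]
1,  8.00890842e-02, -1.24204371e-02,
        -2.58936456e+01],
       [-3.82945324e-03, -1.99618007e-01, -9.79866310e-01,
         1.12351758e+03],
       [ 0.00000000e+00,  0.00000000e+00,  0.00000000e+00,
         1.00000000e+00]])}
wrist {'fx': 346.4613616197999, 'fy': 346.4613616197999, 'cx': 322.753116662814, 'cy': 200.68985198840176, 'hand_eye': array([[ 2.95950278e-04,  9.64934183e-01,  2.62491780e-01,
        -7.61110574e+01],
       [ 7.52220910e-04, -2.62491932e-01,  9.64933894e-01,
        -2.12569189e+02],
       [ 9.99999673e-01, -8.81206482e-05, -8.03528229e-04,
         1.56745993e-01],
       [ 0.00000000e+00,  0.00000000e+00,  0.00000000e+00,
         1.00000000e+00]])}
18.8
```

View pics/scene0.png

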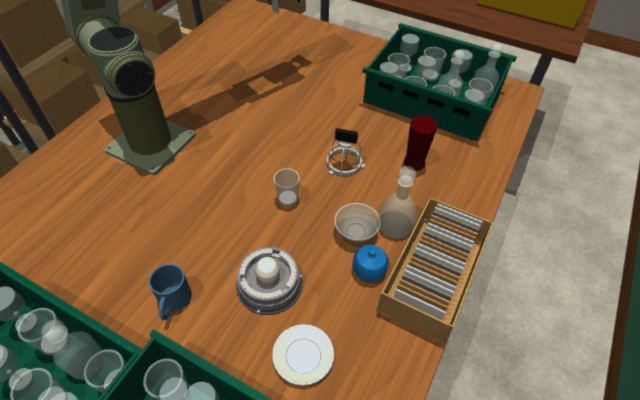

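View pics/top0.png

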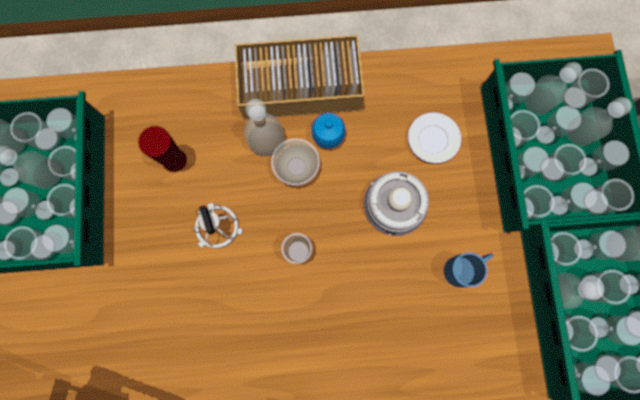

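View pics/wrist0.png

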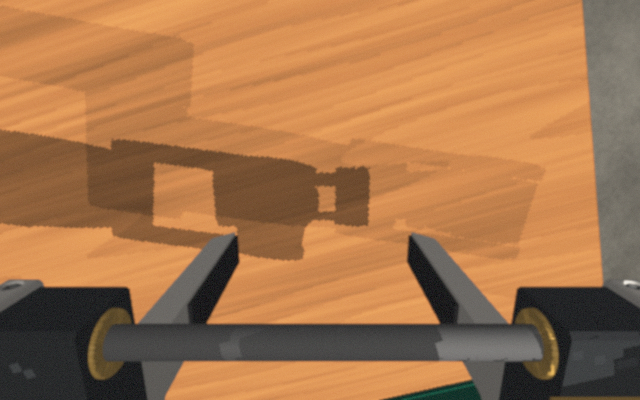

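```bash
cat > h.py <<'E'
import numpy as np, cv2
from scipy.spatial.transform import Rotation as R
from plant import get_state, eyes, job, bot
def T_tool(s):
    T=np.eye(4);T[:3,:3]=R.from_rotvec(s['tool_rot']).as_matrix();T[:3,3]=s['tool_pos'];return T
def cam(n,s=None):
    c=eyes.get_calibration(n)
    E=c['extrinsics'] if n!='wrist' else T_tool(s or get_state())@c['hand_eye']
    return c,E
def pix2(n,u,v,z,ce=None):
    c,E=ce or cam(n); d=E[:3,:3]@np.array([(u-c['cx'])/c['fx'],(v-c['cy'])/c['fy'],1]); o=E[:3,3]
    return o+d*(z-o[2])/d[2]
def proj(n,P,ce=None):
    c,E=ce or cam(n); P=np.atleast_2d(P); q=(P-E[:3,3])@E[:3,:3]
    return np.c_[q[:,0]/q[:,2]*c['fx']+c['cx'],q[:,1]/q[:,2]*c['fy']+c['cy']]
def crop(im,x0,x1,y0,y1,k,name):
    cv2.imwrite(name,cv2.resize(im[y0:y1,x0:x1,::-1],None,fx=k,fy=k,interpolation=cv2.INTER_CUBIC))
E
python3 - <<'E'
from h import *
im=cv2.imread('pics/top0.png')[:,:,::-1]
crop(im,180,260,190,260,8,'pics/c1.png')
crop(im,355,440,160,245,7,'pics/c2.png')
im=cv2.imread('pics/scene0.png')[:,:,::-1]
crop(im,320,375,120,185,9,'pics/c3.png')
crop(im,225,310,235,320,7,'pics/c4.png')
for nm,u,v,z in [("guardfoot",218,227,8),("lantern",397,203,55),("tumbler",297,248,40),("bowl",296,162,25),("dec",268,140,50),("jar",328,131,45),("vase",175,160,20),("plate",434,138,10),("mug",466,270,40)]:
    print(nm,pix2('top',u,v,z).round())
E
```

```text
guardfoot [539. 204.   8.]
lantern [ 553. -223.   55.]
tumbler [470.  17.  40.]
bowl [680.   5.  25.]
dec [733.  67.  50.]
jar [746. -78.  45.]
vase [711. 300.  20.]
plate [ 718. -342.   10.]
mug [ 388. -365.   40.]
```

View pics/c1.png

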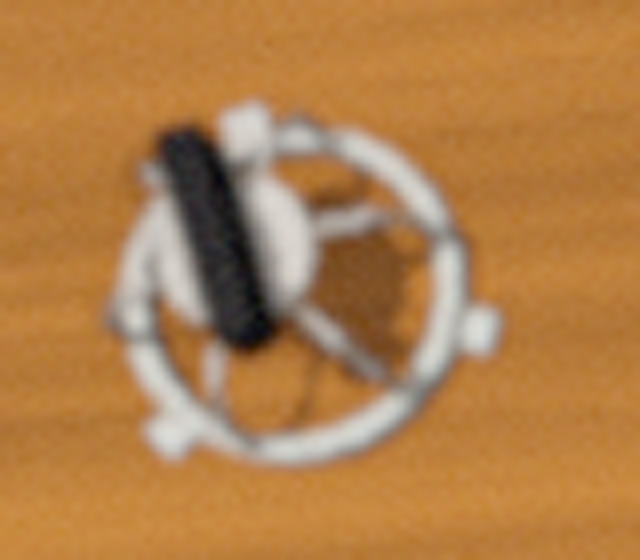

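View pics/c2.png

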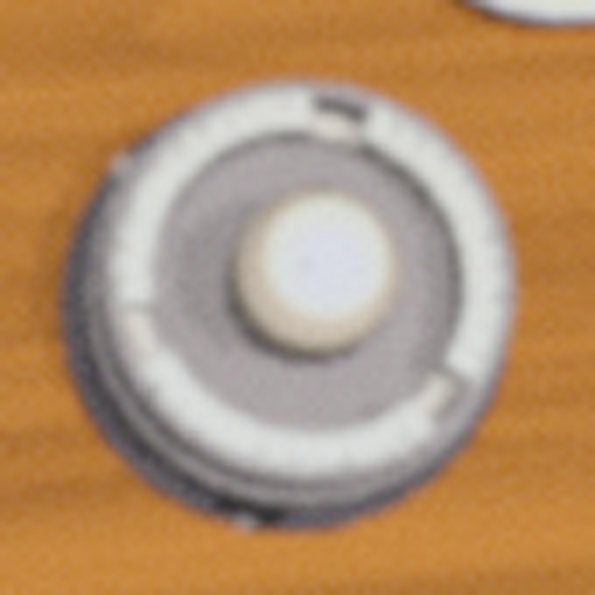

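View pics/c3.png

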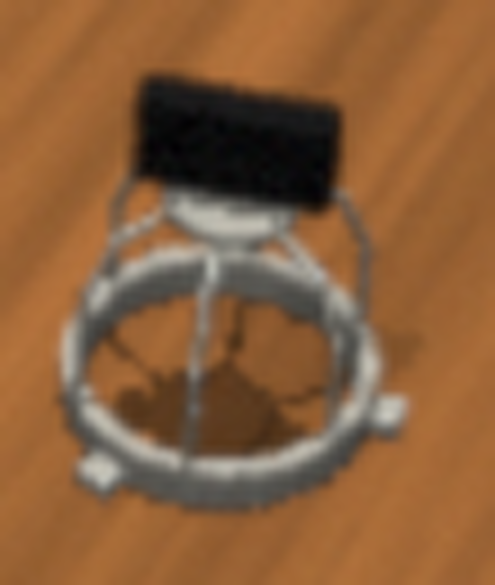

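View pics/c4.png

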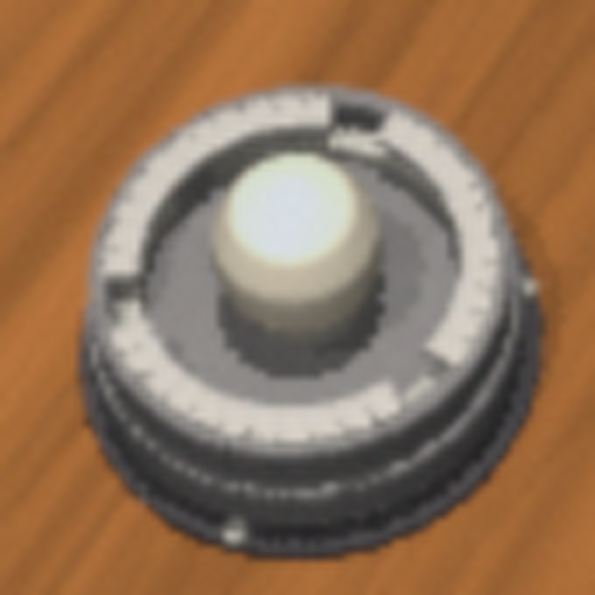

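```bash
cat > fit.py <<'E'
from h import *
from scipy.optimize import least_squares
def fit(obs,x0):  # obs: list of (ce, local point fn(r,angledeg,z), uv)
    def f(p):
        e=[]
        for ce,(r,a,z),uv in obs:
            t=p[2]+np.deg2rad(a); e+=list((proj(None,[p[0]+r*np.cos(t),p[1]+r*np.sin(t),z],ce)-uv)[0])
        return e
    s=least_squares(f,x0); return s.x,np.reshape(s.fun,(-1,2))
E
python3 - <<'E'
from fit import *
t=cam('top');s=cam('scene')
P=lambda o,k,x,y:(o[0]+(x+.5)/k-.5,o[1]+(y+.5)/k-.5)
for a0 in (0,):
    g=[(180,190),8]; q=[(320,120),9]
    lug=lambda x,y:np.array(P(*g,x,y)); lus=lambda x,y:np.array(P(*q,x,y))
    # angles: top lug=0; top image: ccw in world seen from above = ccw in image
    top=[(t,(56,0,7),lug(245,130)),(t,(56,120,7),lug(170,437)),(t,(56,240,7),lug(482,330))]
    sc=[(s,(56,120,7),lus(99,467)),(s,(56,240,7),lus(390,410))]
    for o in (top,top+sc):
        x,r=fit(o,[539,204,0]);print(x,np.rad2deg(x[2]),r.round(1).tolist())
    print('handle ends',[pix2('top',*lug(*p),127).round(1) for p in ((185,135),(245,340))])
    L=[(355,160),7];M=[(225,235),7]
    lt=lambda x,y:np.array(P(*L,x,y)); ls=lambda x,y:np.array(P(*M,x,y))
    top=[(t,(57,0,57),lt(341,115)),(t,(57,120,57),lt(133,322)),(t,(57,240,57),lt(445,392))]
    sc=[(s,(57,0,57),ls(425,375)),(s,(57,120,57),ls(355,122)),(s,(57,240,57),ls(125,298))]
    for o in (top,sc,):
      for th in (0,):
        x,r=fit(o,[553,-223,th]);print('L',x,np.rad2deg(x[2]),r.round(1).tolist())
    print(proj('scene',[[553,-223,97]]),proj('top',[[553,-223,97]]))
E
```

```text
[5.39677372e+02 2.06566877e+02 2.60585543e-01] 14.930451843411666 [[-0.0, -0.5], [0.2, 0.3], [-0.1, 0.2]]
[552.49431436 208.65935454   0.64049302] 36.69754698226884 [[-8.8, -1.3], [6.6, -0.6], [-1.0, -13.7], [5.1, -20.4], [-21.5, 10.5]]
handle ends [array([566.8, 210.7, 127. ]), array([509.6, 196.4, 127. ])]
L [ 5.62387247e+02 -2.26424847e+02 -3.15490120e-01] -18.076252350452396 [[-0.1, -0.2], [1.4, 0.2], [-1.3, -0.0]]
L [ 5.62275616e+02 -2.29080912e+02 -2.86287267e-01] -16.40305214896196 [[-0.5, -0.0], [0.3, -0.6], [0.3, 0.6]]
[[264.27745657 259.02917428]] [[400.23207513 199.46763072]]
```

```bash
python3 - <<'E'
from h import *
s=get_state();T=T_tool(s);print(T.round(3))
for y in (14.5,194.5):
    # tool z (jaw) along guard y (+-); tool y down
    a=np.deg2rad(y); 
    zt=np.array([-np.sin(a),np.cos(a),0]); yt=np.array([0,0,-1]); xt=np.cross(yt,zt)
    D=T[:3,:3].T@np.c_[xt,yt,zt]; print(y,xt.round(2),np.rad2deg(R.from_matrix(D).as_rotvec()).round(1))
print((T[:3,:3].T@(np.array([539.7,206.6,230])-T[:3,3])).round(1))
E
```

```text
[[ 9.64000e-01 -1.00000e-03  2.68000e-01  1.53576e+02]
 [-2.68000e-01 -2.00000e-03  9.64000e-01  5.53425e+02]
 [-0.00000e+00 -1.00000e+00 -2.00000e-03  1.70461e+02]
 [ 0.00000e+00  0.00000e+00  0.00000e+00  1.00000e+00]]
14.5 [0.97 0.25 0.  ] [  0.1 -30.   -0. ]
194.5 [-0.97 -0.25 -0.  ] [1.0e-01 1.5e+02 1.0e-01]
[ 464.8  -59.3 -231. ]
```

{"api": "send_rows", "payload": {
  "series": [
    {"tx": 0.14,"tz": -0.077,"ty": -0.024,"fingers": 0},
    {"tx": 0.14,"tz": -0.077,"ty": -0.024},
    {"tx": 0.14,"tz": -0.077,"ty": -0.024},
    {"tx": 0.14,"tz": -0.077,"ty": -0.024},
    {"tx": 0.14,"tz": -0.077,"ty": -0.024},
    {"tx": 0.14,"tz": -0.077,"ty": -0.024},
    {"tx": 0.14,"tz": -0.077,"ty": -0.024},
    {"tx": 0.14,"tz": -0.077,"ty": -0.024},
    {"tx": 0.14,"tz": -0.077,"ty": -0.024},
    {"tx": 0.14,"tz": -0.077,"ty": -0.024},
    {"tx": 0.14,"tz": -0.077,"ty": -0.024},
    {"tx": 0.14,"tz": -0.077,"ty": -0.024}
  ]
}}

```text
invalid input
```

{"api": "send_rows", "payload": {
  "series": [
    {"ry": -0.036},
    {"ry": -0.036},
    {"ry": -0.036},
    {"ry": -0.036},
    {"ry": -0.036},
    {}
  ]
}}

```text
invalid input
```

```bash
cat > look.py <<'E'
from h import *
import sys,pickle
s=get_state();im=eyes.read_camera('wrist');n=sys.argv[1]
cv2.imwrite(f'pics/{n}.png',im[:,:,::-1]);pickle.dump(s,open(f'pics/{n}.pkl','wb'))
T=T_tool(s);print(s['t'],T.round(3).tolist(),'yaw',np.rad2deg(np.arctan2(T[1,0],T[0,0])),'tilt y',T[:3,1],s['ft_force'],s['wrist_torque'],s['width'])
E
python3 look.py w1
```

```text
0.15 [[0.964, -0.001, 0.268, 153.576], [-0.268, -0.002, 0.964, 553.425], [-0.0, -1.0, -0.002, 170.461], [0.0, 0.0, 0.0, 1.0]] yaw -15.519368050789167 tilt y [-7.07401879e-04 -1.57867452e-03 -9.99998504e-01] [-1.09104714 -0.20479254  0.1011897 ] [0.07340554 0.05119595 0.00193761] 94.04742648380609
```

View pics/w1.png

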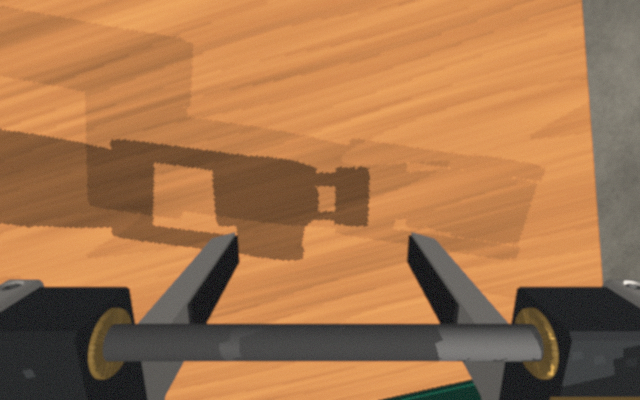

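{"api": "send_rows", "payload": {
  "series": [
    {"fingers": 0,"tx": 0.14,"ty": -0.024,"tz": -0.077,"rx": 0,"ry": 0,"rz": 0},
    {"fingers": 0,"tx": 0.14,"ty": -0.024,"tz": -0.077,"rx": 0,"ry": 0,"rz": 0},
    {"fingers": 0,"tx": 0.14,"ty": -0.024,"tz": -0.077,"rx": 0,"ry": 0,"rz": 0},
    {"fingers": 0,"tx": 0.14,"ty": -0.024,"tz": -0.077,"rx": 0,"ry": 0,"rz": 0},
    {"fingers": 0,"tx": 0.14,"ty": -0.024,"tz": -0.077,"rx": 0,"ry": 0,"rz": 0},
    {"fingers": 0,"tx": 0.14,"ty": -0.024,"tz": -0.077,"rx": 0,"ry": 0,"rz": 0},
    {"fingers": 0,"tx": 0.14,"ty": -0.024,"tz": -0.077,"rx": 0,"ry": 0,"rz": 0},
    {"fingers": 0,"tx": 0.14,"ty": -0.024,"tz": -0.077,"rx": 0,"ry": 0,"rz": 0},
    {"fingers": 0,"tx": 0.14,"ty": -0.024,"tz": -0.077,"rx": 0,"ry": 0,"rz": 0},
    {"fingers": 0,"tx": 0.14,"ty": -0.024,"tz": -0.077,"rx": 0,"ry": 0,"rz": 0},
    {"fingers": 0,"tx": 0.14,"ty": -0.024,"tz": -0.077,"rx": 0,"ry": 0,"rz": 0},
    {"fingers": 0,"tx": 0.14,"ty": -0.024,"tz": -0.077,"rx": 0,"ry": 0,"rz": 0}
  ]
}}

```text
t: 1.2
tool_pos: [501.7, 212.2, 240.1]
tool_rot: [-1.566, 0.204, -0.195]
ft_force: [1.1, 0.0, -0.6]
width: 94.4
```

{"api": "send_rows", "payload": {
  "series": [
    {"fingers": 0,"tx": 0,"ty": 0,"tz": 0,"rx": 0,"ry": -0.036,"rz": 0},
    {"fingers": 0,"tx": 0,"ty": 0,"tz": 0,"rx": 0,"ry": -0.036,"rz": 0},
    {"fingers": 0,"tx": 0,"ty": 0,"tz": 0,"rx": 0,"ry": -0.036,"rz": 0},
    {"fingers": 0,"tx": 0,"ty": 0,"tz": 0,"rx": 0,"ry": -0.036,"rz": 0},
    {"fingers": 0,"tx": 0,"ty": 0,"tz": 0,"rx": 0,"ry": -0.036,"rz": 0},
    {"fingers": 0,"tx": 0,"ty": 0,"tz": 0,"rx": 0,"ry": 0,"rz": 0}
  ]
}}

```text
t: 1.7
tool_pos: [509.7, 202.0, 240.0]
tool_rot: [-1.561, -0.249, 0.257]
ft_force: [0.3, 0.1, 0.2]
width: 93.7
```

```bash
python3 look.py w2
```

```text
1.7 [[0.949, -0.004, -0.317, 509.66], [0.317, -0.006, 0.949, 201.975], [-0.005, -1.0, -0.004, 239.957], [0.0, 0.0, 0.0, 1.0]] yaw 18.45463250964167 tilt y [-0.00374799 -0.00595088 -0.99997527] [0.27390043 0.13567939 0.19676451] [ 0.10950961  0.01081651 -0.04350505] 93.66639489314302
```

View pics/w2.png

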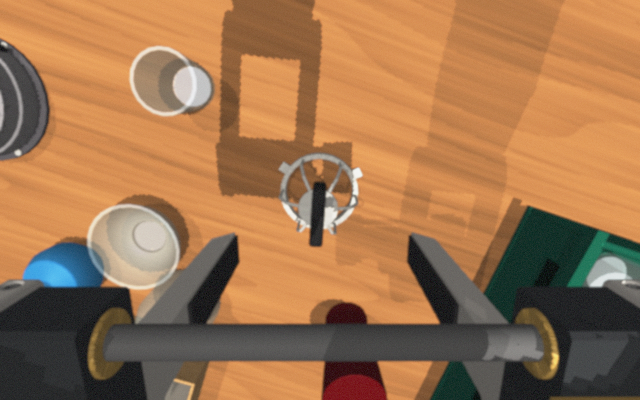

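```bash
python3 - <<'E'
from h import *
im=cv2.imread('pics/w2.png')[:,:,::-1]
crop(im,270,370,140,255,6,'pics/c5.png')
E
```

```text
(no output)
```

View pics/c5.png

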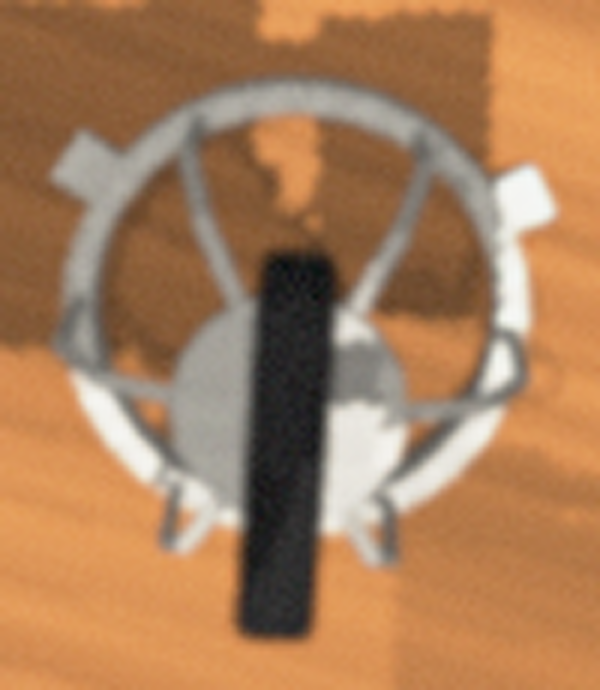

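```bash
python3 - <<'E'
from fit import *
import pickle
s=pickle.load(open('pics/w2.pkl','rb'));ce=cam('wrist',s)
q=lambda x,y:np.array([270+(x+.5)/6-.5,140+(y+.5)/6-.5])
obs=[(ce,(60,240,5),q(67,150)),(ce,(60,120,5),q(549,188)),(ce,(31,0,127),q(275,633))]
x,r=fit(obs,[539,206,.25]);print(x,np.rad2deg(x[2]),r.round(1).tolist())
x2,r=fit(obs[:2],[539,206,.25]);print(x2,np.rad2deg(x2[2]),r.round(1).tolist())
e=[pix2(None,*q(*p),127,ce) for p in ((240,630),(310,635),(258,305),(330,305))];print(np.round(e,1).tolist())
T=T_tool(s);d=T[:3,:3].T@(np.array([x[0],x[1],240])-T[:3,3]);print(d)
c=eyes.get_calibration('wrist');im=cv2.imread('pics/w2.png')
for r0,z in ((50,16),(60,7),(22,91)):
    a=np.linspace(0,6.28,100);P=np.c_[x[0]+r0*np.cos(a),x[1]+r0*np.sin(a),0*a+z]
    cv2.polylines(im,[np.round(proj(None,P,ce)*1).astype(int)],True,(0,0,255) if z==16 else (0,255,0),1)
crop(im[:,:,::-1],270,370,140,255,5,'pics/c6.png')
E
```

```text
[5.38571531e+02 2.05438021e+02 2.44401683e-01] 14.003184946881921 [[0.5, -0.7], [-0.3, -0.9], [-0.2, 1.3]]
[5.39605534e+02 2.05614685e+02 2.43303489e-01] 13.940263053463347 [[0.5, 0.0], [-0.5, -0.1]]
[[568.6, 206.9, 127.0], [565.7, 218.3, 127.0], [514.4, 192.5, 127.0], [510.7, 203.4, 127.0]]
[28.52063686 -0.17192926 -5.86769616]
```

View pics/c6.png

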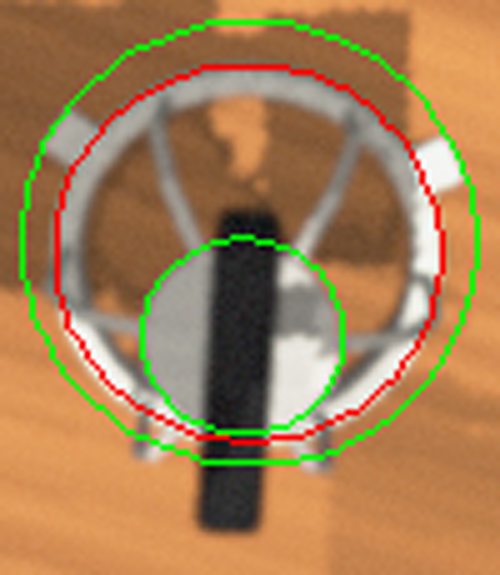

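{"api": "send_rows", "payload": {
  "series": [
    {"fingers": 0,"tx": 0.117,"ty": 0,"tz": -0.023,"rx": 0,"ry": 0.024,"rz": 0},
    {"fingers": 0,"tx": 0,"ty": 0,"tz": 0,"rx": 0,"ry": 0,"rz": 0},
    {"fingers": 0,"tx": 0,"ty": 0,"tz": 0,"rx": 0,"ry": 0,"rz": 0}
  ]
}}

```text
t: 2.0
tool_pos: [537.1, 205.7, 236.5]
tool_rot: [-1.569, -0.173, 0.191]
ft_force: [-0.9, 0.0, -0.0]
width: 94.0
```

```bash
python3 look.py w3; cat > rel.py <<'E'
from h import *
import sys
x,y,z,yaw=map(float,sys.argv[1:5])
s=get_state();T=T_tool(s);a=np.deg2rad(yaw)
yt=np.array([0,0,-1.]);zt=np.array([-np.sin(a),np.cos(a),0]);xt=np.cross(yt,zt)
D=R.from_matrix(T[:3,:3].T@np.c_[xt,yt,zt]).as_rotvec()
print('t',s['t'],'pos',T[:3,3].round(1),'yaw',np.rad2deg(np.arctan2(T[1,0],T[0,0])).round(2),'F',s['ft_force'].round(1),'M',s['wrist_torque'].round(2),'w',round(s['width'],1))
d=T[:3,:3].T@(np.array([x,y,z])-T[:3,3])
print('mm',d.round(1),'norm',(d/250).round(4),'deg',np.rad2deg(D).round(2),'norm',(D/np.pi).round(4), 'q6',s['joint_pos'][5].round(2))
E
python3 rel.py 539.2 205.4 95 14
```

```text
2.0 [[0.973, -0.011, -0.23, 537.122], [0.23, -0.007, 0.973, 205.726], [-0.012, -1.0, -0.005, 236.528], [0.0, 0.0, 0.0, 1.0]] yaw 13.293859507051993 tilt y [-0.01072978 -0.00722746 -0.99991631] [-0.87561126  0.00364044 -0.00881721] [ 0.05724762 -0.0174638   0.00452736] 94.03644917155565
t 2.05 pos [537.3 205.6 236.4] yaw 13.31 F [ 0.8 -0.3 -0.5] M [0.09 0.02 0.02] w 94.3
mm [3.400e+00 1.414e+02 1.000e-01] norm [1.380e-02 5.655e-01 2.000e-04] deg [ 0.27 -0.69 -0.66] norm [ 0.0015 -0.0038 -0.0037] q6 -1.58
```

{"api": "send_rows", "payload": {
  "series": [
    {"fingers": 0,"tx": 0.014,"ty": 0.09,"tz": 0,"rx": 0.0015,"ry": -0.0038,"rz": -0.0037},
    {"fingers": 0,"tx": 0,"ty": 0.09,"tz": 0,"rx": 0,"ry": 0,"rz": 0},
    {"fingers": 0,"tx": 0,"ty": 0.09,"tz": 0,"rx": 0,"ry": 0,"rz": 0},
    {"fingers": 0,"tx": 0,"ty": 0.09,"tz": 0,"rx": 0,"ry": 0,"rz": 0},
    {"fingers": 0,"tx": 0,"ty": 0.06,"tz": 0,"rx": 0,"ry": 0,"rz": 0}
  ]
}}

```text
t: 2.47
tool_pos: [544.4, 208.3, 136.3]
tool_rot: [-1.56, -0.203, 0.177]
ft_force: [-0.1, 0.2, -0.8]
width: 94.1
```

```bash
python3 look.py w4; python3 rel.py 539.2 205.4 95 14
```

```text
2.4667 [[0.971, 0.017, -0.24, 544.354], [0.24, 0.004, 0.971, 208.263], [0.017, -1.0, -0.0, 136.258], [0.0, 0.0, 0.0, 1.0]] yaw 13.874509121383333 tilt y [ 0.01650337  0.00399161 -0.99985584] [-0.05179431  0.15188914 -0.78976792] [-0.03026335  0.00020926 -0.01366092] 94.0719929373938
t 2.5167 pos [542.1 207.8 133.1] yaw 13.88 F [-1.3  0.4 -1.5] M [ 0.05  0.05 -0.01] w 93.9
mm [-3.8 38.1 -1.6] norm [-0.0152  0.1524 -0.0064] deg [-0.   -0.12  0.65] norm [-0.     -0.0007  0.0036] q6 -1.6
```

View pics/w4.png

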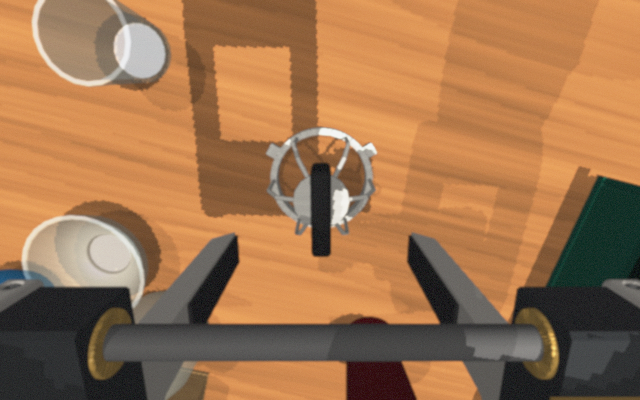

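{"api": "send_rows", "payload": {
  "series": [
    {"fingers": 0,"tx": -0.012,"ty": 0.045,"tz": -0.006,"rx": 0,"ry": -0.0007,"rz": 0.0036},
    {"fingers": 0,"tx": 0,"ty": 0.04,"tz": 0,"rx": 0,"ry": 0,"rz": 0},
    {"fingers": 0,"tx": 0,"ty": 0.03,"tz": 0,"rx": 0,"ry": 0,"rz": 0},
    {"fingers": 0,"tx": 0,"ty": 0,"tz": 0,"rx": 0,"ry": 0,"rz": 0}
  ]
}}

```text
t: 2.85
tool_pos: [538.7, 205.8, 103.7]
tool_rot: [-1.562, -0.192, 0.191]
ft_force: [-0.3, -0.6, -0.1]
width: 94.0
```

```bash
python3 look.py w5; python3 rel.py 539.2 205.4 95 14
```

```text
2.85 [[0.97, 0.0, -0.242, 538.741], [0.242, 0.0, 0.97, 205.801], [0.0, -1.0, 0.0, 103.727], [0.0, 0.0, 0.0, 1.0]] yaw 13.979700375480268 tilt y [ 2.95573968e-04  1.62058813e-04 -9.99999943e-01] [-0.3175383  -0.62729561 -0.07412418] [ 0.06676929  0.04219775 -0.04096229] 93.98024229641877
t 2.9 pos [539.4 206.  104.6] yaw 13.99 F [-0.3  0.1  0.5] M [ 0.06 -0.03 -0.  ] w 94.0
mm [-0.3  9.6 -0.5] norm [-0.0013  0.0386 -0.002 ] deg [-0.   -0.01  0.1 ] norm [-0.     -0.0001  0.0005] q6 -1.6
```

{"api": "send_rows", "payload": {
  "newtons": 30,
  "series": [
    {"fingers": 0,"tx": 0,"ty": 0.033,"tz": -0.002,"rx": 0,"ry": 0,"rz": 0},
    {"fingers": 0,"tx": 0,"ty": 0,"tz": 0,"rx": 0,"ry": 0,"rz": 0},
    {"fingers": 1,"tx": 0,"ty": 0,"tz": 0,"rx": 0,"ry": 0,"rz": 0},
    {"fingers": 1,"tx": 0,"ty": 0,"tz": 0,"rx": 0,"ry": 0,"rz": 0},
    {"fingers": 1,"tx": 0,"ty": 0,"tz": 0,"rx": 0,"ry": 0,"rz": 0},
    {"fingers": 1,"tx": 0,"ty": 0,"tz": 0,"rx": 0,"ry": 0,"rz": 0},
    {"fingers": 1,"tx": 0,"ty": 0,"tz": 0,"rx": 0,"ry": 0,"rz": 0},
    {"fingers": 1,"tx": 0,"ty": 0,"tz": 0,"rx": 0,"ry": 0,"rz": 0},
    {"fingers": 1,"tx": 0,"ty": 0,"tz": 0,"rx": 0,"ry": 0,"rz": 0},
    {"fingers": 1,"tx": 0,"ty": 0,"tz": 0,"rx": 0,"ry": 0,"rz": 0}
  ]
}}

```text
t: 3.73
tool_pos: [543.3, 206.3, 100.1]
tool_rot: [-1.561, -0.2, 0.183]
ft_force: [0.3, 0.5, -0.2]
width: 44.1
```

```bash
python3 look.py w6; python3 rel.py 539.2 205.4 95 14
```

```text
3.7333 [[0.97, 0.01, -0.241, 543.32], [0.241, 0.002, 0.97, 206.278], [0.01, -1.0, -0.0, 100.092], [0.0, 0.0, 0.0, 1.0]] yaw 13.970716475712164 tilt y [ 0.01011628  0.00230642 -0.99994617] [ 0.31318358  0.45389165 -0.15772159] [ 0.0335947   0.01342379 -0.06076272] 44.070215331731355
t 3.7833 pos [543.3 206.3 100.1] yaw 13.97 F [ 0.7 -0.3  1. ] M [ 0.1   0.01 -0.03] w 40.1
mm [-4.3  5.   0.2] norm [-0.017   0.0201  0.0007] deg [ 0.01 -0.03  0.59] norm [ 0.0001 -0.0002  0.0033] q6 -1.6
```

View pics/w6.png

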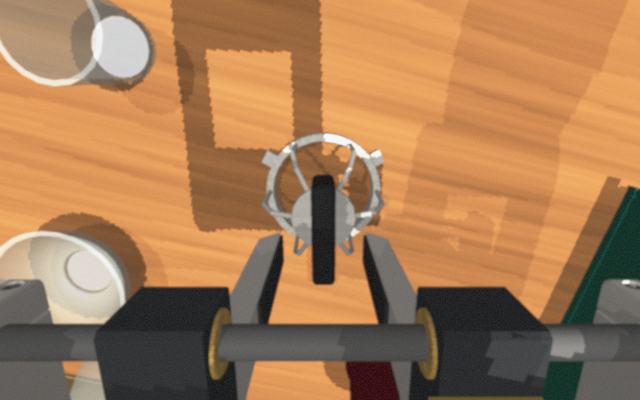

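{"api": "send_rows", "payload": {
  "newtons": 30,
  "series": [
    {"fingers": 1,"tx": -0.018,"ty": 0.017,"tz": 0.001,"rx": 0,"ry": 0,"rz": 0.0035},
    {"fingers": 1,"tx": 0,"ty": 0,"tz": 0,"rx": 0,"ry": 0,"rz": 0},
    {"fingers": 1,"tx": -0.001,"ty": 0,"tz": 0,"rx": 0,"ry": 0,"rz": 0},
    {"fingers": 1,"tx": -0.001,"ty": 0,"tz": 0,"rx": 0,"ry": 0,"rz": 0},
    {"fingers": 1,"tx": 0,"ty": 0,"tz": 0,"rx": 0,"ry": 0,"rz": 0},
    {"fingers": 1,"tx": 0,"ty": 0,"tz": 0,"rx": 0,"ry": 0,"rz": 0}
  ]
}}

```text
t: 4.28
tool_pos: [537.5, 205.1, 94.8]
tool_rot: [-1.563, -0.189, 0.194]
ft_force: [-0.5, 0.2, -0.6]
width: 1.1
```

```bash
python3 look.py w7; python3 rel.py 539.2 205.4 95 14
```

```text
4.2833 [[0.97, -0.003, -0.241, 537.469], [0.241, -0.001, 0.97, 205.12], [-0.003, -1.0, -0.0, 94.845], [0.0, 0.0, 0.0, 1.0]] yaw 13.972570751515692 tilt y [-2.74199419e-03 -8.71859645e-04 -9.99995861e-01] [-0.48202804  0.23590568 -0.64778225] [ 0.04345505 -0.01114311 -0.03359608] 1.1430292352396538
t 4.3333 pos [537.5 205.2  94.9] yaw 13.98 F [ 0.3 -0.5  0.5] M [-0.   -0.02 -0.01] w 0.3
mm [ 1.7 -0.1 -0.2] norm [ 0.0069 -0.0006 -0.0007] deg [ 0.01 -0.02 -0.16] norm [ 0.     -0.0001 -0.0009] q6 -1.6
```

View pics/w7.png

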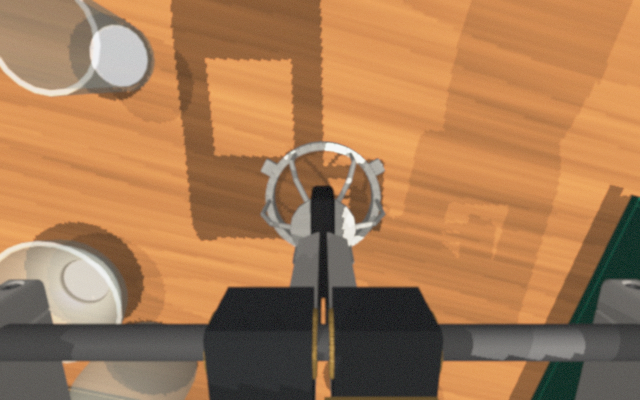

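```bash
python3 - <<'E'
from h import *
im=cv2.imread('pics/w7.png')[:,:,::-1]
crop(im,250,400,170,320,5,'pics/c7.png')
s=get_state();print(s['width'],s['t'])
E
```

```text
0.29903123811062937 4.3333
```

View pics/c7.png

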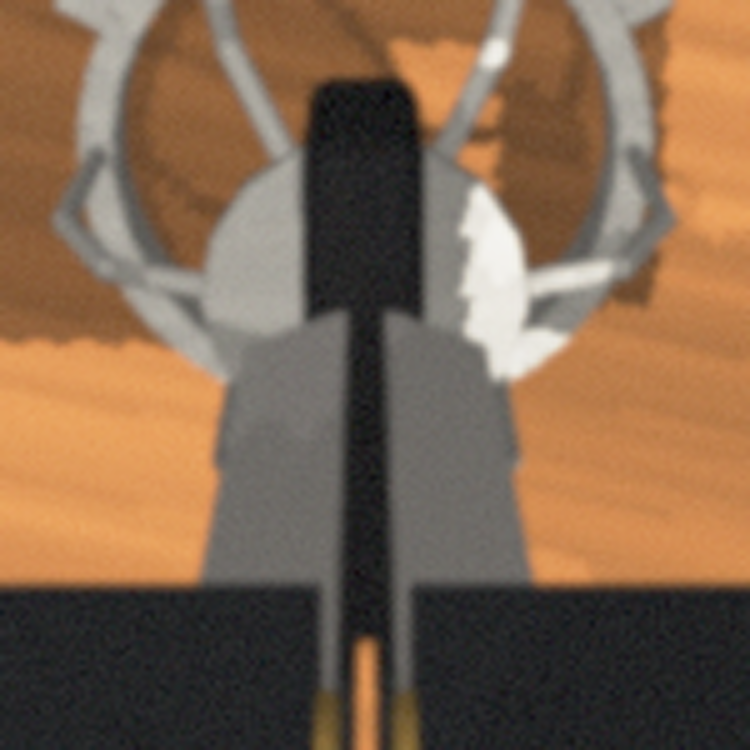

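```bash
python3 - <<'E'
from h import *
im=eyes.read_camera('scene');crop(im,290,410,80,200,6,'pics/s2.png')
P=[[538,205.4,z] for z in (0,91,127)]+[list(get_state()['tool_pos'])]
print(((proj('scene',P)-[290,80])*6).round())
print(get_state()['width'])
E
```

```text
[[318. 496.]
 [328. 359.]
 [332. 301.]
 [327. 353.]]
0.5124970553944748
```

View pics/s2.png

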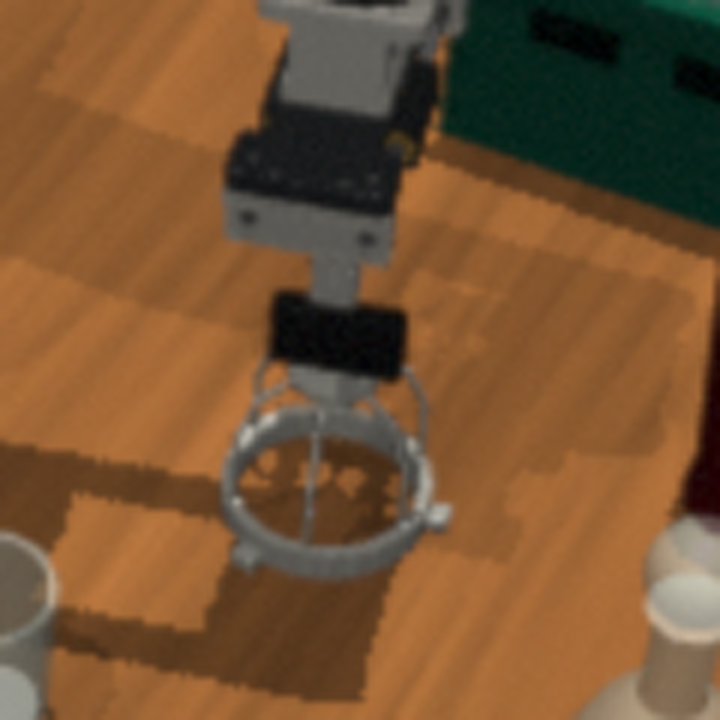

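{"api": "send_rows", "payload": {
  "series": [
    {"fingers": 0.5,"tx": 0.006,"ty": 0,"tz": 0,"rx": 0,"ry": 0,"rz": -0.001},
    {"fingers": 0.5,"tx": 0,"ty": 0,"tz": 0,"rx": 0,"ry": 0,"rz": 0},
    {"fingers": 0.5,"tx": 0,"ty": 0,"tz": 0,"rx": 0,"ry": 0,"rz": 0},
    {"fingers": 0.5,"tx": 0,"ty": 0,"tz": 0,"rx": 0,"ry": 0,"rz": 0},
    {"fingers": 0.5,"tx": 0,"ty": 0,"tz": 0,"rx": 0,"ry": 0,"rz": 0}
  ]
}}

```text
t: 4.8
tool_pos: [539.5, 205.6, 95.2]
tool_rot: [-1.562, -0.193, 0.19]
ft_force: [0.6, -0.0, 0.0]
width: 30.2
```

```bash
python3 look.py w8; python3 rel.py 539.2 205.4 95 14; python3 - <<'E'
from h import *
s=get_state();im=eyes.read_camera('scene');crop(im,290,390,80,190,6,'pics/s3.png')
T=T_tool(s);w=s['width']
P=[(T@[0,y,sg*w/2,1])[:3] for y in (0,-19,-33) for sg in (-1,1)]
print(((proj('scene',P)-[290,80])*6).round())
E
```

```text
4.8 [[0.97, 0.001, -0.241, 539.454], [0.241, 0.0, 0.97, 205.596], [0.001, -1.0, -0.0, 95.187], [0.0, 0.0, 0.0, 1.0]] yaw 13.971833817529468 tilt y [ 1.40262607e-03  1.48750031e-04 -9.99999005e-01] [ 0.56852452 -0.00332075  0.00964922] [ 0.05155076 -0.00326984 -0.0350948 ] 30.1771430161457
t 4.85 pos [539.5 205.6  95.2] yaw 13.97 F [-0.1 -0.3  0.7] M [ 0.05 -0.01 -0.04] w 34.2
mm [-0.3  0.2 -0.1] norm [-0.0013  0.0008 -0.0005] deg [ 0.01 -0.03  0.08] norm [ 0.0001 -0.0002  0.0005] q6 -1.6
[[323. 379.]
 [339. 328.]
 [325. 348.]
 [342. 298.]
 [327. 325.]
 [343. 275.]]
```

View pics/s3.png

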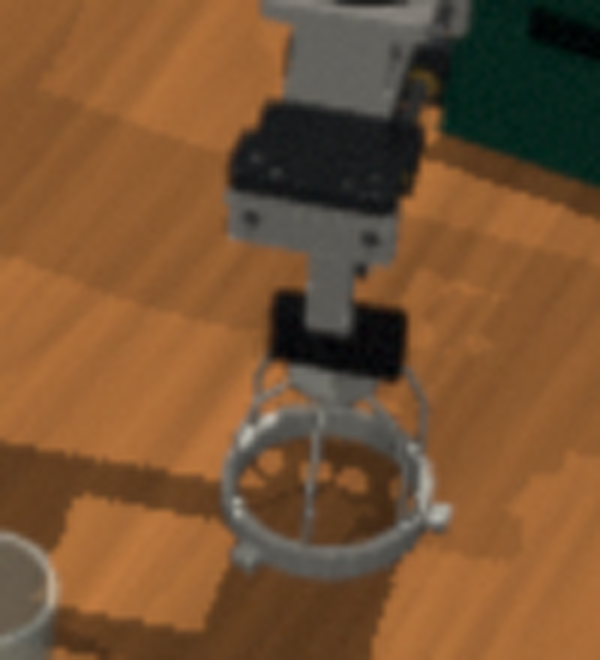

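View pics/w8.png

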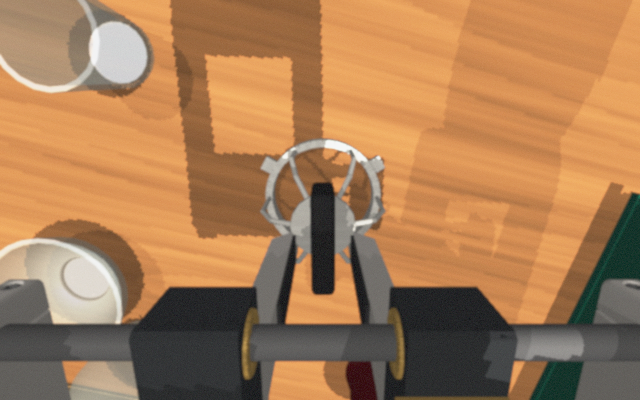

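{"api": "send_rows", "payload": {
  "series": [
    {"fingers": 0.5,"tx": -0.001,"ty": 0.03,"tz": 0,"rx": 0,"ry": 0,"rz": 0},
    {"fingers": 0.5,"tx": 0,"ty": 0.03,"tz": 0,"rx": 0,"ry": 0,"rz": 0},
    {"fingers": 0.5,"tx": 0,"ty": 0.03,"tz": 0,"rx": 0,"ry": 0,"rz": 0},
    {"fingers": 0.5,"tx": 0,"ty": 0.02,"tz": 0,"rx": 0,"ry": 0,"rz": 0},
    {"fingers": 0.5,"tx": 0,"ty": 0,"tz": 0,"rx": 0,"ry": 0,"rz": 0}
  ]
}}

```text
t: 5.32
tool_pos: [538.9, 205.4, 64.5]
tool_rot: [-1.562, -0.192, 0.191]
ft_force: [-0.2, -0.2, 0.0]
width: 47.3
```

```bash
python3 look.py w9; python3 rel.py 539.2 205.4 64 14; python3 - <<'E'
from h import *
im=eyes.read_camera('scene');crop(im,290,390,80,190,6,'pics/s4.png')
E
```

```text
5.3167 [[0.97, 0.001, -0.241, 538.869], [0.241, 0.0, 0.97, 205.438], [0.001, -1.0, -0.0, 64.483], [0.0, 0.0, 0.0, 1.0]] yaw 13.96824460210354 tilt y [ 8.90881443e-04  6.16345241e-05 -9.99999601e-01] [-0.18581592 -0.21324982  0.00889407] [0.06125223 0.02128277 0.04788163] 47.28458616731178
t 5.3667 pos [538.9 205.5  64.8] yaw 13.97 F [ 0.4 -0.  -0.1] M [0.06 0.03 0.01] w 47.4
mm [ 0.3  0.8 -0.1] norm [ 0.0011  0.0031 -0.0005] deg [ 0.01 -0.03  0.05] norm [ 0.0001 -0.0002  0.0003] q6 -1.6
```

View pics/s4.png

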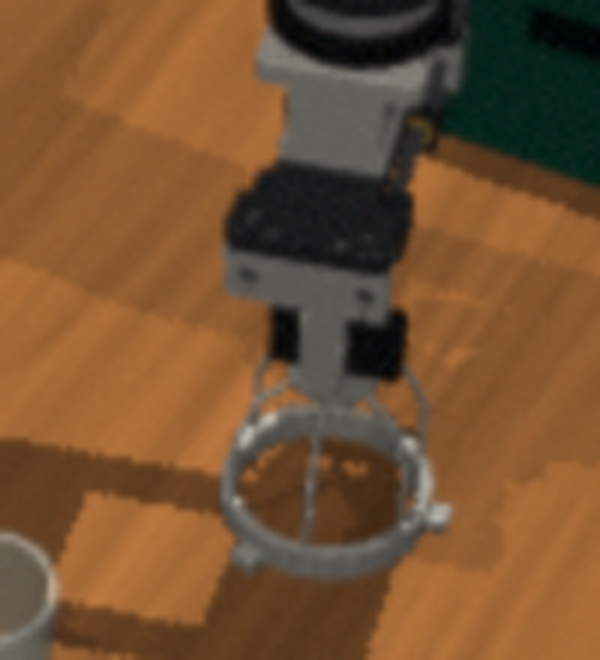

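View pics/w9.png

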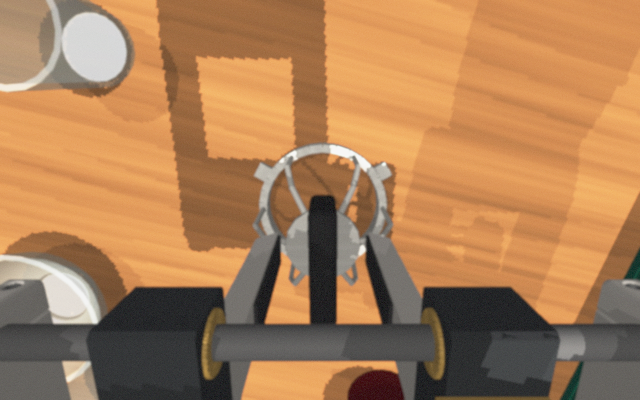

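{"api": "send_rows", "payload": {
  "newtons": 30,
  "series": [
    {"fingers": 1,"tx": 0,"ty": 0,"tz": 0,"rx": 0,"ry": 0,"rz": 0},
    {"fingers": 1,"tx": 0,"ty": 0,"tz": 0,"rx": 0,"ry": 0,"rz": 0},
    {"fingers": 1,"tx": 0,"ty": 0,"tz": 0,"rx": 0,"ry": 0,"rz": 0},
    {"fingers": 1,"tx": 0,"ty": 0,"tz": 0,"rx": 0,"ry": 0,"rz": 0},
    {"fingers": 1,"tx": 0,"ty": 0,"tz": 0,"rx": 0,"ry": 0,"rz": 0},
    {"fingers": 1,"tx": 0,"ty": 0,"tz": 0,"rx": 0,"ry": 0,"rz": 0},
    {"fingers": 1,"tx": 0,"ty": 0,"tz": 0,"rx": 0,"ry": 0,"rz": 0}
  ]
}}

```text
t: 6.0
tool_pos: [540.8, 205.8, 66.9]
tool_rot: [-1.562, -0.196, 0.187]
ft_force: [0.7, -0.9, -1.0]
width: 13.6
```

```bash
python3 look.py w10; python3 rel.py 539.2 205.4 200 14
```

```text
6.0 [[0.97, 0.005, -0.241, 540.834], [0.241, 0.001, 0.97, 205.85], [0.005, -1.0, -0.0, 66.869], [0.0, 0.0, 0.0, 1.0]] yaw 13.972027021153547 tilt y [ 5.10970970e-03  8.46130874e-04 -9.99986587e-01] [ 0.68778876 -0.88454418 -0.99684921] [ 0.07083702 -0.05653385  0.0160773 ] 13.612924789416617
t 6.05 pos [540.8 205.9  66.8] yaw 13.97 F [ 0.5 -0.3 -0.8] M [ 0.07 -0.01  0.01] w 13.9
mm [-1.000e+00 -1.332e+02 -1.000e-01] norm [-4.000e-03 -5.326e-01 -4.000e-04] deg [ 0.02 -0.03  0.29] norm [ 0.0001 -0.0002  0.0016] q6 -1.6
```

View pics/w10.png

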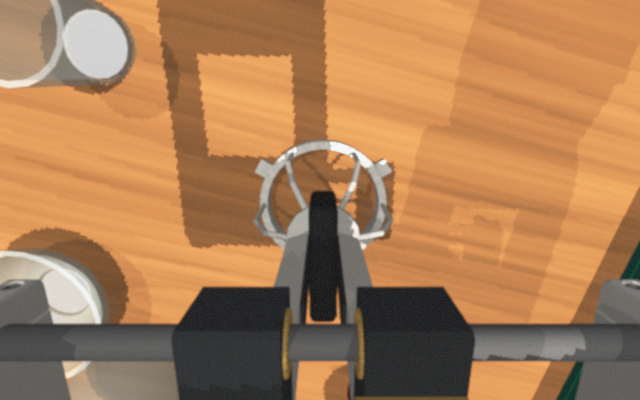

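{"api": "send_rows", "payload": {
  "newtons": 30,
  "series": [
    {"fingers": 1,"tx": -0.004,"ty": -0.04,"tz": 0,"rx": 0,"ry": 0,"rz": 0},
    {"fingers": 1,"tx": 0,"ty": -0.1,"tz": 0,"rx": 0,"ry": 0,"rz": 0},
    {"fingers": 1,"tx": 0,"ty": -0.12,"tz": 0,"rx": 0,"ry": 0,"rz": 0},
    {"fingers": 1,"tx": 0,"ty": -0.12,"tz": 0,"rx": 0,"ry": 0,"rz": 0},
    {"fingers": 1,"tx": 0,"ty": -0.1,"tz": 0,"rx": 0,"ry": 0,"rz": 0},
    {"fingers": 1,"tx": 0,"ty": -0.05,"tz": 0,"rx": 0,"ry": 0,"rz": 0},
    {"fingers": 1,"tx": 0,"ty": 0,"tz": 0,"rx": 0,"ry": 0,"rz": 0}
  ]
}}

```text
t: 6.63
tool_pos: [533.1, 204.3, 202.0]
tool_rot: [-1.563, -0.184, 0.199]
ft_force: [1.0, 0.2, -2.4]
width: 13.8
```

```bash
python3 look.py w11; python3 rel.py 539.2 205.4 205 -17
```

```text
6.6333 [[0.97, -0.01, -0.242, 533.07], [0.242, -0.002, 0.97, 204.328], [-0.01, -1.0, 0.0, 201.962], [0.0, 0.0, 0.0, 1.0]] yaw 13.982636516063048 tilt y [-0.00969615 -0.0021142  -0.99995076] [ 0.99833683  0.22141588 -2.44706726] [ 0.04948944  0.02821239 -0.00965833] 13.817046353057826
t 6.6833 pos [532.7 204.3 200.9] yaw 13.99 F [-0.3  0.3 -1.6] M [ 0.1   0.02 -0.04] w 13.9
mm [ 6.6 -4.2 -0.5] norm [ 0.0262 -0.0169 -0.0019] deg [ 0.15 30.98 -0.62] norm [ 0.0008  0.1721 -0.0034] q6 -1.6
```

View pics/w11.png

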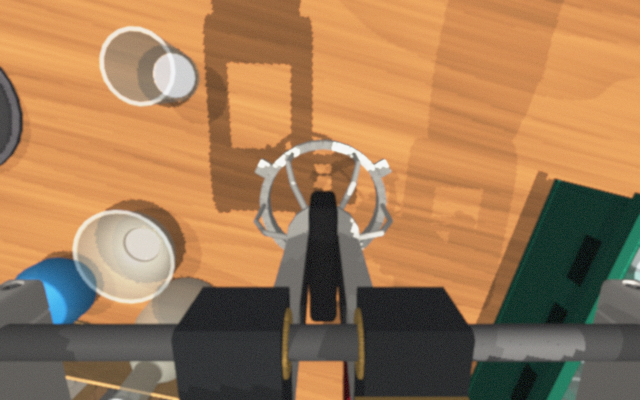

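{"api": "send_rows", "payload": {
  "series": [
    {"fingers": 1,"tx": 0,"ty": -0.025,"tz": 0,"rx": 0.0008,"ry": 0.03,"rz": -0.0034},
    {"fingers": 1,"tx": 0,"ty": -0.004,"tz": 0,"rx": 0,"ry": 0.038,"rz": 0},
    {"fingers": 1,"tx": 0,"ty": -0.003,"tz": 0,"rx": 0,"ry": 0.038,"rz": 0},
    {"fingers": 1,"tx": 0,"ty": -0.003,"tz": 0,"rx": 0,"ry": 0.038,"rz": 0},
    {"fingers": 1,"tx": 0,"ty": -0.003,"tz": 0,"rx": 0,"ry": 0.028,"rz": 0},
    {"fingers": 1,"tx": 0,"ty": -0.003,"tz": 0,"rx": 0,"ry": 0,"rz": 0}
  ]
}}

```text
t: 7.18
tool_pos: [525.6, 202.7, 201.8]
tool_rot: [-1.56, 0.266, -0.239]
ft_force: [0.7, -0.9, -2.6]
width: 13.8
```

```bash
python3 rel.py 600 -104 208 -17
```

```text
t 7.1833 pos [525.6 202.7 201.8] yaw -18.44 F [ 0.7 -0.9 -2.6] M [ 0.04 -0.06  0.04] w 13.8
mm [ 167.5   -7.1 -267.5] norm [ 0.6699 -0.0285 -1.07  ] deg [ 0.37 -1.44 -0.93] norm [ 0.0021 -0.008  -0.0052] q6 -1.04
```

{"api": "send_rows", "payload": {
  "series": [
    {"fingers": 1,"tx": 0.03,"ty": -0.015,"tz": -0.05,"rx": 0.002,"ry": -0.008,"rz": -0.005},
    {"fingers": 1,"tx": 0.064,"ty": -0.005,"tz": -0.1,"rx": 0,"ry": 0,"rz": 0},
    {"fingers": 1,"tx": 0.064,"ty": -0.005,"tz": -0.1,"rx": 0,"ry": 0,"rz": 0},
    {"fingers": 1,"tx": 0.064,"ty": -0.005,"tz": -0.1,"rx": 0,"ry": 0,"rz": 0},
    {"fingers": 1,"tx": 0.064,"ty": -0.005,"tz": -0.1,"rx": 0,"ry": 0,"rz": 0},
    {"fingers": 1,"tx": 0.064,"ty": -0.005,"tz": -0.1,"rx": 0,"ry": 0,"rz": 0},
    {"fingers": 1,"tx": 0.064,"ty": -0.005,"tz": -0.1,"rx": 0,"ry": 0,"rz": 0},
    {"fingers": 1,"tx": 0.064,"ty": -0.005,"tz": -0.1,"rx": 0,"ry": 0,"rz": 0},
    {"fingers": 1,"tx": 0.064,"ty": -0.005,"tz": -0.1,"rx": 0,"ry": 0,"rz": 0},
    {"fingers": 1,"tx": 0.06,"ty": -0.005,"tz": -0.09,"rx": 0,"ry": 0,"rz": 0},
    {"fingers": 1,"tx": 0.04,"ty": -0.005,"tz": -0.05,"rx": 0,"ry": 0,"rz": 0},
    {"fingers": 1,"tx": 0,"ty": 0,"tz": 0,"rx": 0,"ry": 0,"rz": 0}
  ]
}}

```text
t: 8.18
tool_pos: [601.1, -89.7, 196.1]
tool_rot: [-1.563, 0.23, -0.175]
ft_force: [0.6, 0.9, -3.1]
width: 13.6
```

```bash
python3 rel.py 600 -104 208 -17; python3 look.py w12;python3 rel.py 600 -104 208 -17;
```

```text
t 8.1833 pos [601.1 -89.7 196.1] yaw -14.77 F [ 0.6  0.9 -3.1] M [ 0.01 -0.04  0.02] w 13.6
mm [  2.2 -11.9 -14.2] norm [ 0.0088 -0.0476 -0.0567] deg [ 0.38  2.24 -1.97] norm [ 0.0021  0.0124 -0.011 ] q6 -1.6
8.1833 [[0.966, -0.035, 0.255, 601.065], [-0.255, 0.003, 0.967, -89.692], [-0.035, -0.999, -0.006, 196.091], [0.0, 0.0, 0.0, 1.0]] yaw -14.76766836657824 tilt y [-0.03493772  0.00311795 -0.99938463] [ 0.57927795  0.85277178 -3.07767419] [ 0.00961193 -0.03521636  0.02420803] 13.575231981048368
t 8.2333 pos [600.1 -88.1 195.6] yaw -14.75 F [-0.1 -0.3 -3.2] M [-0.06 -0.06  0.01] w 14.1
mm [  3.5 -12.5 -15.5] norm [ 0.0139 -0.0499 -0.0619] deg [ 0.32  2.26 -2.09] norm [ 0.0018  0.0126 -0.0116] q6 -1.6
```

View pics/w12.png

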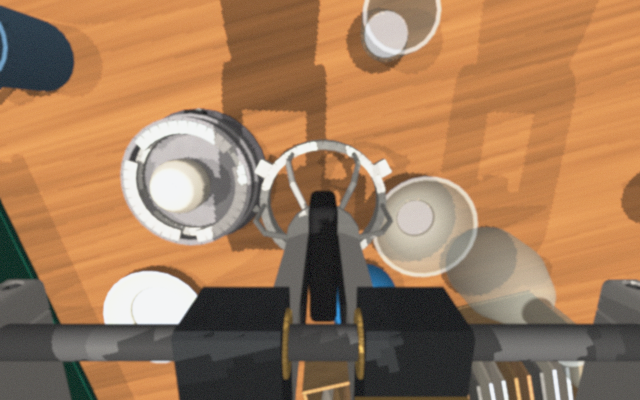

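{"api": "send_rows", "payload": {
  "series": [
    {"fingers": 1,"tx": 0.012,"ty": -0.05,"tz": -0.05,"rx": 0.0018,"ry": 0.0126,"rz": -0.0116},
    {"fingers": 1,"tx": 0,"ty": -0.003,"tz": 0,"rx": 0,"ry": 0,"rz": 0}
  ]
}}

```text
t: 8.4
tool_pos: [598.3, -99.0, 205.6]
tool_rot: [-1.556, 0.236, -0.227]
ft_force: [0.3, -0.5, -0.1]
width: 13.9
```

```bash
python3 rel.py 600 -104 208 -17; python3 - <<'E'
from plant import eyes
eyes.read_camera('top');eyes.read_camera('top')
E
python3 look.py w13;python3 rel.py 600 -104 208 -17;python3 - <<'E'
from h import *
im=cv2.imread('pics/w13.png')[:,:,::-1]
crop(im,110,270,100,250,5,'pics/c8.png')
E
```

```text
t 8.4 pos [598.3 -99.  205.6] yaw -16.89 F [ 0.3 -0.5 -0.1] M [ 0.02 -0.   -0.01] w 13.9
mm [ 3.  -2.5 -4.3] norm [ 0.0122 -0.0098 -0.0174] deg [-0.11  0.11 -0.35] norm [-0.0006  0.0006 -0.002 ] q6 -1.58
8.5 [[0.958, -0.009, 0.288, 597.429], [-0.288, 0.007, 0.958, -96.2], [-0.011, -1.0, 0.004, 203.4], [0.0, 0.0, 0.0, 1.0]] yaw -16.741045779697025 tilt y [-0.00938582  0.00718446 -0.99993014] [-0.29494875  0.17785647 -3.34534698] [ 0.02501697 -0.00190305  0.00928906] 14.016543638206645
t 8.55 pos [597.6 -96.1 203.3] yaw -16.72 F [ 0.2  0.2 -2.7] M [-0.01 -0.01  0.04] w 14.0
mm [ 4.5 -4.8 -6.8] norm [ 0.0181 -0.0191 -0.0272] deg [-0.22  0.27 -0.63] norm [-0.0012  0.0015 -0.0035] q6 -1.58
```

View pics/c8.png

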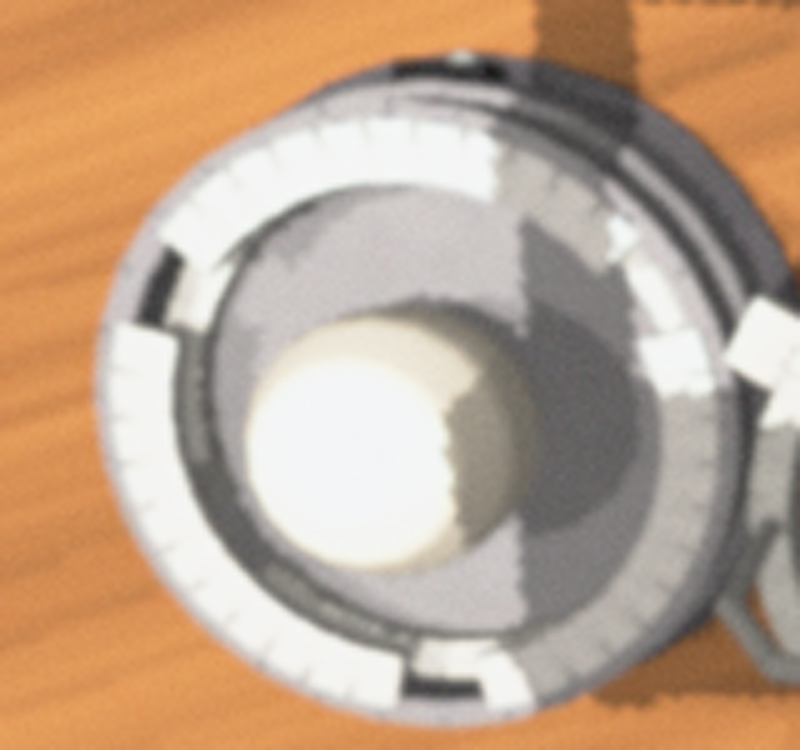

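```bash
cat > ov.py <<'E'
from h import *
import pickle,sys
def overlay(name,box,k,L,out,cn='wrist'):
    im=cv2.imread(f'pics/{name}.png'); x0,x1,y0,y1=box
    ce=cam('wrist',pickle.load(open(f'pics/{name}.pkl','rb'))) if cn=='wrist' else cam(cn)
    im=cv2.resize(im[y0:y1,x0:x1],None,fx=k,fy=k,interpolation=cv2.INTER_CUBIC)
    def dr(P,c,cl=True):
        q=(proj(None,np.array(P),ce)-[x0,y0]+.5)*k-.5
        cv2.polylines(im,[np.round(q).astype(int)],cl,c,1,cv2.LINE_AA)
    a=np.linspace(0,2*np.pi,120,endpoint=False)
    for r,z,c in ((52,57,(0,0,255)),(62,57,(0,255,0)),(78,0,(255,0,0)),(27,70,(255,0,255))):
        dr(np.c_[L[0]+r*np.cos(a),L[1]+r*np.sin(a),0*a+z],c)
    for g in (0,120,240):
        t=np.deg2rad(L[2]+g);u=np.array([np.cos(t),np.sin(t)]);v=np.array([-u[1],u[0]])
        for s in(-9,9): dr([[*(np.array(L[:2])+u*r+v*s),57] for r in (51.2,61)],(0,0,255),False)
    cv2.imwrite(out,im)
if __name__=='__main__':
    overlay('w13',(110,270,100,250),5,[562.3,-227.7,-17],'pics/o1.png')
    import shutil
    overlay('top0',(355,440,160,245),7,[562.3,-227.7,-17],'pics/o2.png','top')
E
python3 ov.py
```

```text
(no output)
```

View pics/o1.png

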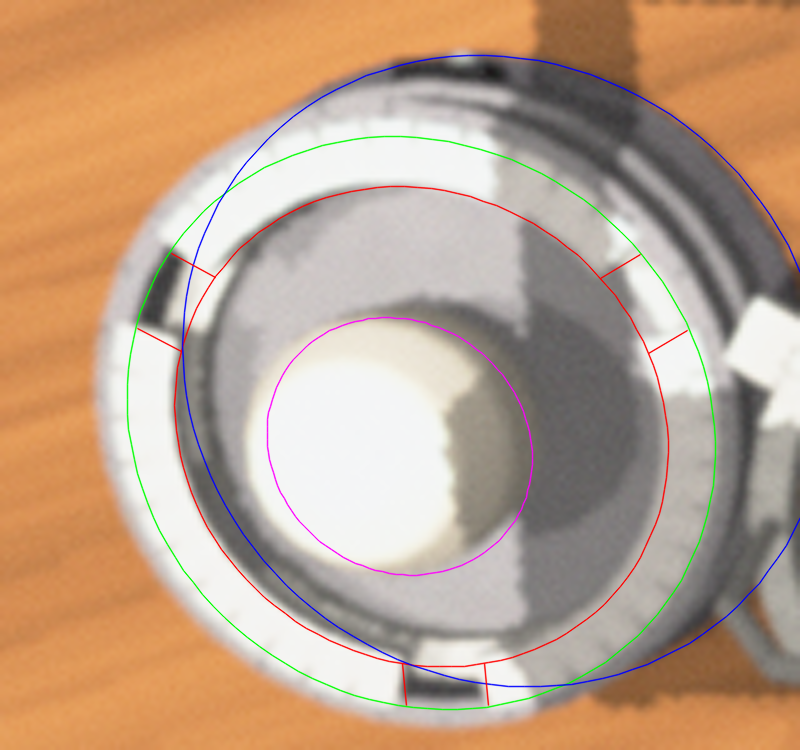

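View pics/o2.png

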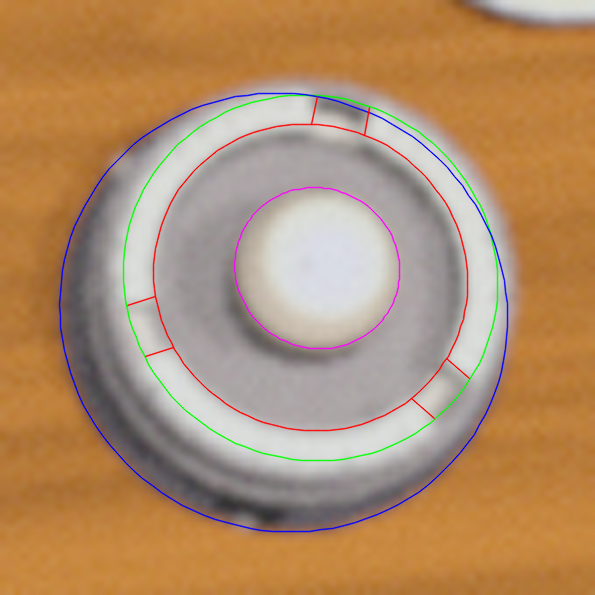

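```bash
python3 - <<'E'
from h import *
im=cv2.imread('pics/w13.png')
def z(x0,y0):
    c=im[y0:y0+30,x0:x0+40].astype(float)
    c=255*(c/255)**1.5
    return cv2.resize(c.astype(np.uint8),None,fx=10,fy=10,interpolation=cv2.INTER_CUBIC)
o=np.vstack([np.hstack([z(125,143),z(180,222)]),np.hstack([z(222,140),z(150,115)])])
cv2.imwrite('pics/z1.png',o)
E
```

```text
(no output)
```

View pics/z1.png

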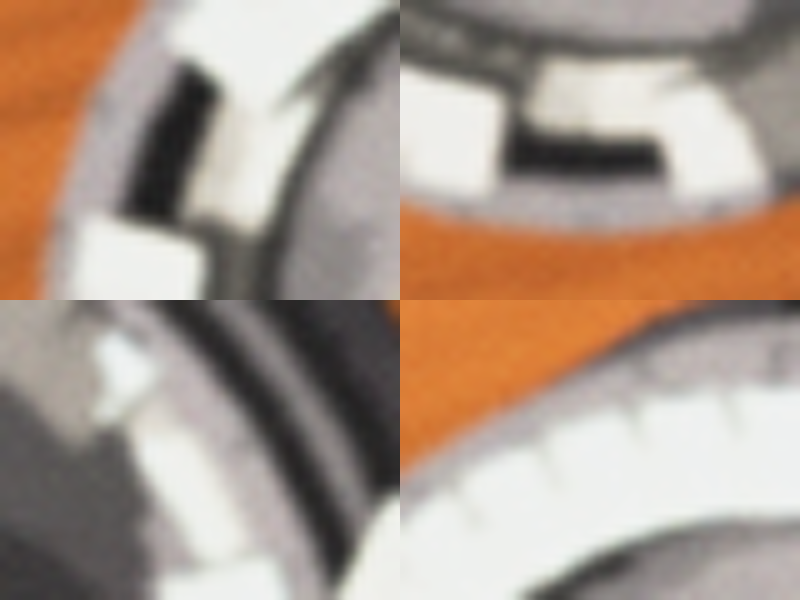

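```bash
python3 - <<'E'
from h import *
from scipy.optimize import least_squares
import pickle
ce=cam('wrist',pickle.load(open('pics/w13.pkl','rb')))
def px(x0,y0,x,y): return np.array([x0+(x+.5)/10-.5,y0+(y+.5)/10-.5])
o=[(240,9,1,px(125,143,85,215),1),(240,9,0,px(125,143,205,260),1),(240,-9,1,px(125,143,170,45),1),(240,-9,0,px(125,143,260,110),.4),
(0,-9,0,px(180,222,105,85),1),(0,-9,1,px(180,222,98,195),1),(0,9,0,px(180,222,262,85),.4),(0,9,1,px(180,222,280,195),1),
(120,-9,0,px(222,140,155,290),.6),(120,-9,1,px(222,140,275,265),1),(120,9,1,px(222,140,155,75),1)]
def f(p,raw=False):
    e=[]
    for g,s,out,uv,w in o:
        t=p[2]+np.deg2rad(g);u=np.array([np.cos(t),np.sin(t)]);v=np.array([-u[1],u[0]])
        r=np.sqrt((p[3] if out else 52)**2-81)
        e.append((proj(None,[*(p[:2]+u*r+v*s),57],ce)[0]-uv)*w)
    return np.ravel(e)
s=least_squares(f,[562,-228,-.3,63],loss='soft_l1');print(s.x,np.rad2deg(s.x[2]));print(f(s.x).reshape(-1,2).round(1).tolist())
p=s.x;T=T_tool(pickle.load(open('pics/w13.pkl','rb')))
print('lantern in tool',(T[:3,:3].T@(np.array([p[0],p[1],57])-T[:3,3])).round(1))
# guard held: lug outer ends
im=cv2.imread('pics/w13.png');cv2.imwrite('pics/z2.png',np.hstack([cv2.resize(im[150:185,x:x+40],None,fx=10,fy=10,interpolation=cv2.INTER_CUBIC) for x in (245,365)]))
import ov; ov.overlay('w13',(110,270,100,250),5,[p[0],p[1],np.rad2deg(p[2])],'pics/o3.png')
E
```

```text
[ 5.60574465e+02 -2.27959457e+02 -2.90857169e-01  6.37015416e+01] -16.664888208804697
[[1.1, -1.1], [-0.3, 0.0], [-0.7, 0.8], [0.4, 0.0], [-0.6, 0.8], [1.1, -0.0], [0.0, 0.3], [-0.8, -0.1], [0.7, -0.1], [-1.3, -3.4], [1.1, 0.6]]
lantern in tool [   4.3  145.8 -137.4]
```

View pics/o3.png

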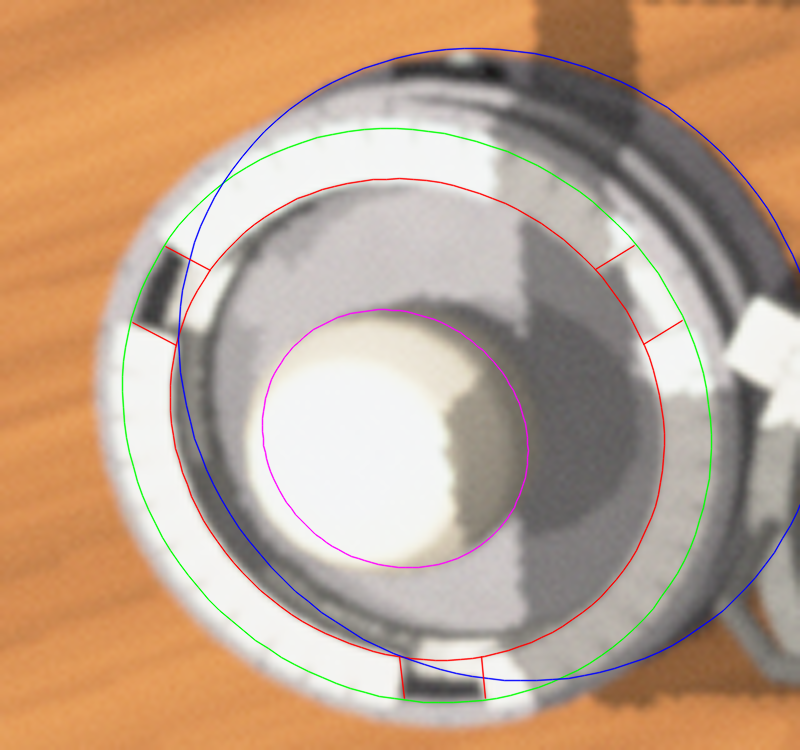

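View pics/z2.png

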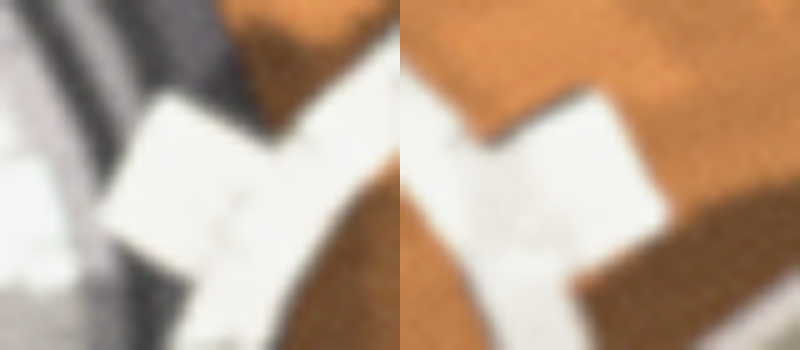

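```bash
python3 - <<'E'
from fit import *
import pickle
s=pickle.load(open('pics/w13.pkl','rb'));ce=cam('wrist',s);T=T_tool(s)
px=lambda x0,x,y:np.array([x0+(x+.5)/10-.5,150+(y+.5)/10-.5])
zf=T[2,3]-66.8
obs=[]
for a,x0,(c1,c2) in ((240,245,((165,90),(100,215))),(120,365,((195,85),(270,215)))):
    for c in (c1,c2):pass
    m=(np.array(c1)+c2)/2
    obs.append((ce,(60,a,zf+7),px(x0,*m)))
x,r=fit(obs,[T[0,3],T[1,3],-.29]);print(x,np.rad2deg(x[2]),r.round(2).tolist(),'guard in tool',(T[:3,:3].T@(np.array([x[0],x[1],zf])-T[:3,3])).round(2))
E
```

```text
[ 5.95437205e+02 -9.52999090e+01 -2.91117853e-01] -16.679824331492306 [[-0.5, 0.02], [0.5, 0.02]] guard in tool [-1.430e+00  6.682e+01  1.000e-02]
```

{"api": "send_rows", "payload": {
  "series": [
    {"fingers": 1,"tx": 0.008,"ty": -0.01,"tz": -0.06,"rx": -0.0012,"ry": 0,"rz": -0.004},
    {"fingers": 1,"tx": 0,"ty": -0.005,"tz": -0.12,"rx": 0,"ry": 0,"rz": 0},
    {"fingers": 1,"tx": 0,"ty": -0.005,"tz": -0.12,"rx": 0,"ry": 0,"rz": 0},
    {"fingers": 1,"tx": 0,"ty": -0.005,"tz": -0.12,"rx": 0,"ry": 0,"rz": 0},
    {"fingers": 1,"tx": 0,"ty": -0.005,"tz": -0.08,"rx": 0,"ry": 0,"rz": 0},
    {"fingers": 1,"tx": 0,"ty": -0.005,"tz": -0.04,"rx": 0,"ry": 0,"rz": 0},
    {"fingers": 1,"tx": 0,"ty": -0.005,"tz": 0,"rx": 0,"ry": 0,"rz": 0}
  ]
}}

```text
t: 9.13
tool_pos: [558.1, -225.9, 210.1]
tool_rot: [-1.56, 0.218, -0.212]
ft_force: [0.3, 0.6, -2.1]
width: 13.9
```

```bash
python3 rel.py 562.7 -228.3 170 -16.7; python3 look.py w14
```

```text
t 9.1333 pos [ 558.1 -225.9  210.1] yaw -15.68 F [ 0.3  0.6 -2.1] M [-0.04  0.01 -0.  ] w 13.9
mm [ 5.2 40.1 -1. ] norm [ 0.0209  0.1604 -0.0041] deg [ 0.03  1.02 -0.2 ] norm [ 0.0002  0.0057 -0.0011] q6 -1.82
9.1333 [[0.963, -0.004, 0.27, 558.081], [-0.27, 0.0, 0.963, -225.915], [-0.004, -1.0, -0.0, 210.122], [0.0, 0.0, 0.0, 1.0]] yaw -15.678612482764686 tilt y [-3.54833288e-03  4.94454782e-04 -9.99993582e-01] [ 0.34602824  0.57434367 -2.08565943] [-0.03643833  0.0064275  -0.00461198] 13.854136671662319
```

View pics/w14.png

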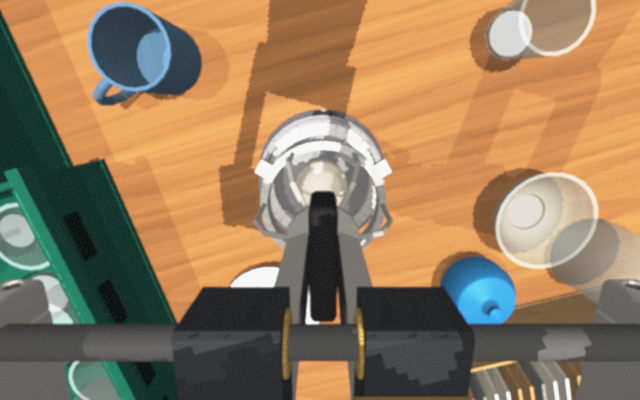

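{"api": "send_rows", "payload": {
  "series": [
    {"fingers": 1,"tx": 0.02,"ty": 0.01,"tz": -0.004,"rx": 0,"ry": 0.0057,"rz": -0.001},
    {"fingers": 1,"tx": 0,"ty": 0,"tz": 0,"rx": 0,"ry": 0,"rz": 0}
  ]
}}

```text
t: 9.35
tool_pos: [564.0, -225.4, 207.8]
tool_rot: [-1.557, 0.228, -0.229]
ft_force: [0.6, -0.3, -2.7]
width: 13.7
```

```bash
python3 rel.py 562.7 -228.3 143 -16.7
```

```text
t 9.35 pos [ 564.  -225.4  207.8] yaw -16.67 F [ 0.6 -0.3 -2.7] M [ 0.04 -0.06  0.01] w 13.7
mm [-0.5 64.8 -3.2] norm [-0.0019  0.2593 -0.0129] deg [-0.1   0.03  0.04] norm [-0.0005  0.0001  0.0002] q6 -1.8
```

{"api": "send_rows", "payload": {
  "series": [
    {"fingers": 1,"tx": -0.002,"ty": 0.04,"tz": -0.012,"rx": -0.0005,"ry": 0,"rz": 0},
    {"fingers": 1,"tx": 0,"ty": 0.05,"tz": 0,"rx": 0,"ry": 0,"rz": 0},
    {"fingers": 1,"tx": 0,"ty": 0.05,"tz": 0,"rx": 0,"ry": 0,"rz": 0},
    {"fingers": 1,"tx": 0,"ty": 0.04,"tz": 0,"rx": 0,"ry": 0,"rz": 0},
    {"fingers": 1,"tx": 0,"ty": 0.02,"tz": 0,"rx": 0,"ry": 0,"rz": 0},
    {"fingers": 1,"tx": 0,"ty": 0,"tz": 0,"rx": 0,"ry": 0,"rz": 0}
  ]
}}

```text
t: 9.85
tool_pos: [563.3, -222.3, 150.7]
tool_rot: [-1.557, 0.224, -0.221]
ft_force: [0.1, 0.5, -1.5]
width: 14.3
```

```bash
python3 rel.py 562.7 -228.3 143 -16.7; python3 look.py w15
```

```text
t 9.85 pos [ 563.3 -222.3  150.7] yaw -16.23 F [ 0.1  0.5 -1.5] M [ 0.07 -0.02  0.03] w 14.3
mm [ 1.1  7.7 -6. ] norm [ 0.0043  0.0308 -0.0239] deg [-0.13  0.47 -0.15] norm [-0.0007  0.0026 -0.0008] q6 -1.81
9.85 [[0.96, -0.002, 0.28, 563.348], [-0.28, 0.003, 0.96, -222.286], [-0.003, -1.0, 0.002, 150.723], [0.0, 0.0, 0.0, 1.0]] yaw -16.23196283565782 tilt y [-0.00183671  0.00290894 -0.99999408] [ 0.11960927  0.51854349 -1.47544907] [ 0.06935527 -0.02002864  0.03150942] 14.283676076013297
```

View pics/w15.png

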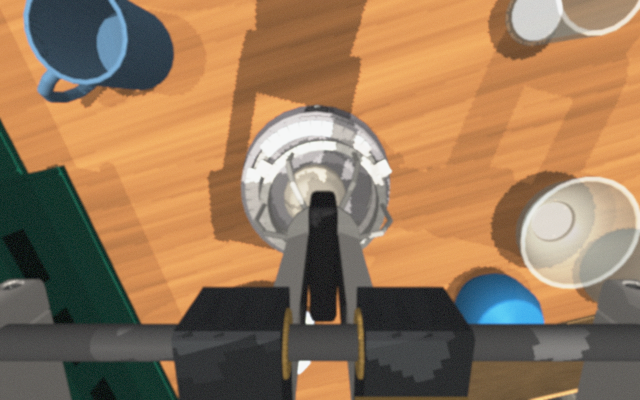

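{"api": "send_rows", "payload": {
  "series": [
    {"fingers": 1,"tx": 0.004,"ty": 0.012,"tz": -0.024,"rx": -0.0007,"ry": 0.0026,"rz": -0.0008},
    {"fingers": 1,"tx": 0,"ty": 0,"tz": 0,"rx": 0,"ry": 0,"rz": 0}
  ]
}}

```text
t: 10.07
tool_pos: [563.0, -228.5, 147.9]
tool_rot: [-1.559, 0.228, -0.229]
ft_force: [-1.0, -1.0, -2.5]
width: 14.0
```

```bash
python3 rel.py 562.7 -228.3 143 -16.7; python3 look.py w16; python3 rel.py 562.7 -228.3 143 -16.7;python3 - <<'E'
from h import *
im=cv2.imread('pics/w16.png')[:,:,::-1]
crop(im,235,400,95,250,4.8,'pics/c9.png')
E
```

```text
t 10.0667 pos [ 563.  -228.5  147.9] yaw -16.69 F [-1.  -1.  -2.5] M [-0.03  0.   -0.03] w 14.0
mm [-0.3  4.9  0.2] norm [-0.0013  0.0198  0.0006] deg [0.02 0.01 0.03] norm [0.0001 0.0001 0.0002] q6 -1.81
10.0667 [[0.958, 0.0, 0.287, 562.97], [-0.287, -0.001, 0.958, -228.544], [0.001, -1.0, -0.0, 147.947], [0.0, 0.0, 0.0, 1.0]] yaw -16.688768418291193 tilt y [ 4.61155264e-04 -5.53795652e-04 -9.99999740e-01] [-1.02513692 -1.03319338 -2.48281093] [-0.03423825  0.00015354 -0.02705211] 13.96881259671976
t 10.1167 pos [ 563.5 -228.2  148.7] yaw -16.68 F [ 0.2 -0.3 -2.7] M [ 0.06 -0.01 -0.  ] w 14.0
mm [-0.8  5.7 -0.3] norm [-0.0032  0.0227 -0.0013] deg [-0.01  0.02  0.1 ] norm [-0.0001  0.0001  0.0006] q6 -1.81
```

View pics/c9.png

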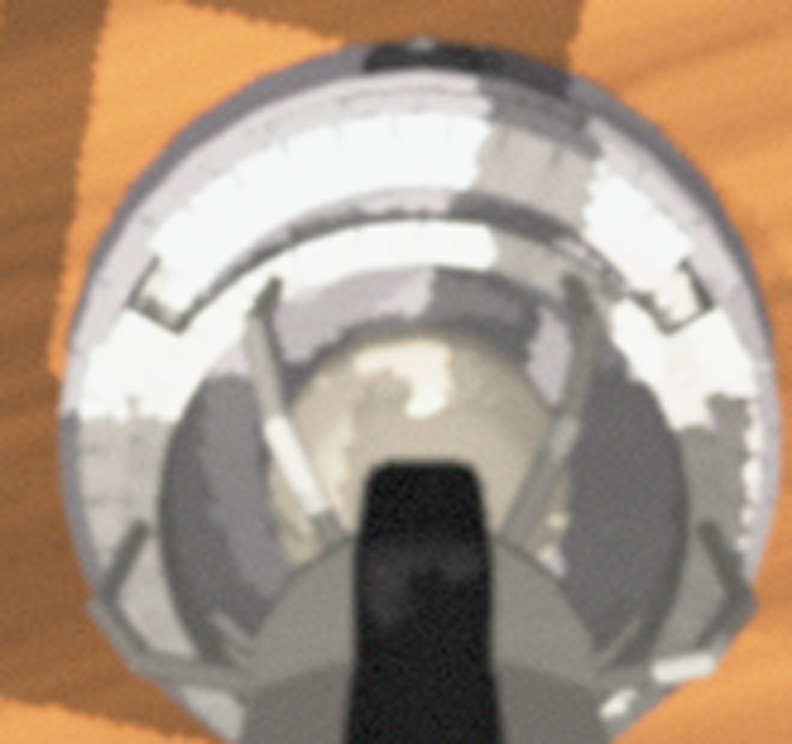

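```bash
python3 - <<'E'
from h import *
from scipy.optimize import least_squares
import pickle
S=pickle.load(open('pics/w16.pkl','rb'));ce=cam('wrist',S);T=T_tool(S)
px=lambda x,y:np.array([235+(x+.5)/4.8-.5,95+(y+.5)/4.8-.5])
ri=52
pts=[(240,9,ri,px(180,330)),(120,-9,ri,px(668,328)),(240,9,63,px(130,301)),(120,-9,63,px(712,305)),(240,-9,63,px(155,262)),(120,9,63,px(690,262))]
def f(p,q):
    e=[]
    for g,s,r,uv in q:
        t=p[2]+np.deg2rad(g);u=np.array([np.cos(t),np.sin(t)]);v=np.array([-u[1],u[0]])
        e.append(proj(None,[*(p[:2]+u*np.sqrt(r*r-81)+v*s),57],ce)[0]-uv)
    return np.ravel(e)
for q in (pts[:2],pts):
    s=least_squares(f,[562,-228,-.29],args=(q,));p=s.x
    print(p,np.rad2deg(p[2]),s.fun.reshape(-1,2).round(1).tolist(),'in tool',(T[:3,:3].T@(np.array([p[0],p[1],57])-T[:3,3])).round(2))
E
```

```text
[ 5.53590134e+02 -2.25632461e+02 -2.87247051e-01] -16.458043683512077 [[-4.6, 0.2], [4.6, 0.2]] in tool [-9.88 90.94  0.13]
[ 5.56662481e+02 -2.26945933e+02 -2.92827767e-01] -16.777795170875933 [[-4.7, 3.6], [4.1, 4.2], [-5.5, 3.4], [6.1, 2.8], [-1.3, -6.3], [1.3, -6.2]] in tool [-6.56 90.94 -0.24]
```

```bash
cat > ov2.py <<'E'
from h import *
import pickle,sys
def ov2(name,box,k,L,G,zf,out,cn='wrist'):
    im=cv2.imread(f'pics/{name}.png'); x0,x1,y0,y1=box
    ce=cam('wrist',pickle.load(open(f'pics/{name}.pkl','rb'))) if cn=='wrist' else cam(cn)
    im=cv2.resize(im[y0:y1,x0:x1],None,fx=k,fy=k,interpolation=cv2.INTER_CUBIC)
    def dr(P,c,cl=False):
        q=(proj(None,np.array(P),ce)-[x0,y0]+.5)*k-.5
        cv2.polylines(im,[np.round(q).astype(int)],cl,c,1,cv2.LINE_AA)
    a=np.linspace(0,2*np.pi,120,endpoint=False)
    for r in (52,): dr(np.c_[L[0]+r*np.cos(a),L[1]+r*np.sin(a),0*a+57],(0,0,255),True)
    for r in (44,50): dr(np.c_[G[0]+r*np.cos(a),G[1]+r*np.sin(a),0*a+zf+16],(0,200,0),True)
    for g in (0,120,240):
        t=np.deg2rad(L[2]+g);u=np.array([np.cos(t),np.sin(t)]);v=np.array([-u[1],u[0]])
        dr([[*(np.array(L[:2])+u*r+v*s),57] for r,s in ((51.2,-9),(63,-9),(63,9),(51.2,9))],(0,0,255))
        t=np.deg2rad(G[2]+g);u=np.array([np.cos(t),np.sin(t)]);v=np.array([-u[1],u[0]])
        dr([[*(np.array(G[:2])+u*r+v*s),zf+7] for r,s in ((50,-6),(60,-6),(60,6),(50,6))],(0,200,0))
    cv2.imwrite(out,im)
E
python3 - <<'E'
from ov2 import *
S=pickle.load(open('pics/w16.pkl','rb'));T=T_tool(S)
g=(T@[-1.6,66.8,0,1])[:3]
ov2('w16',(235,400,95,250),4.8,[561.2,-227.9,-16.7],[g[0],g[1],-16.7],g[2],'pics/o4.png')
E
```

```text
(no output)
```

View pics/o4.png

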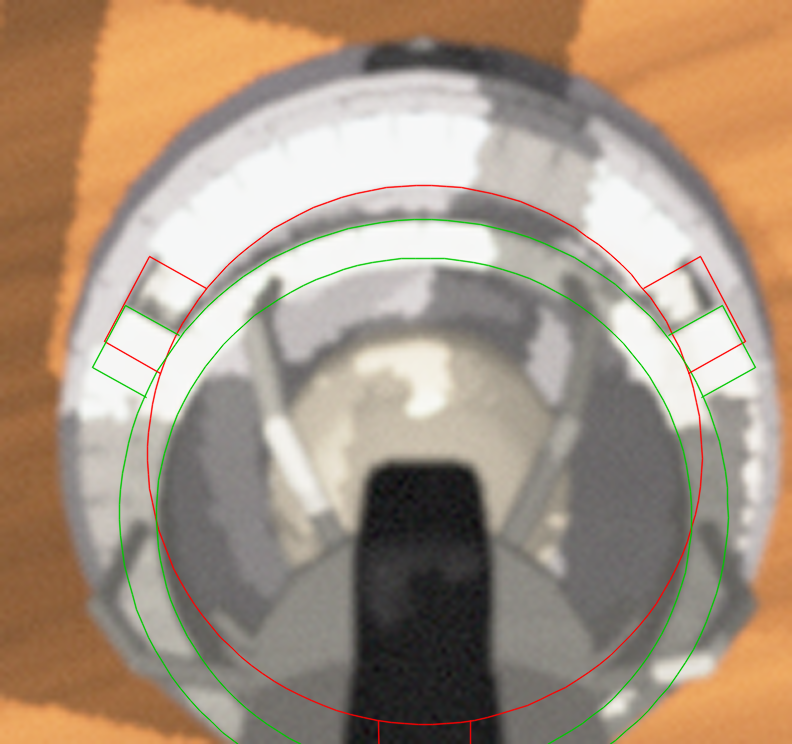

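{"api": "send_rows", "payload": {
  "series": [
    {"fingers": 1,"tx": -0.002,"ty": 0.02,"tz": -0.002,"rx": 0,"ry": 0,"rz": 0.0004},
    {"fingers": 1,"tx": -0.001,"ty": 0.02,"tz": -0.001,"rx": 0,"ry": 0,"rz": 0},
    {"fingers": 1,"tx": 0,"ty": 0.02,"tz": -0.001,"rx": 0,"ry": 0,"rz": 0},
    {"fingers": 1,"tx": 0,"ty": 0.01,"tz": 0,"rx": 0,"ry": 0,"rz": 0}
  ]
}}

```text
t: 10.45
tool_pos: [564.4, -230.7, 132.8]
tool_rot: [-1.561, 0.224, -0.234]
ft_force: [0.7, 0.2, -2.0]
width: 13.8
```

```bash
python3 rel.py 562.8 -228.4 125 -16.7; python3 - <<'E'
from ov2 import *
s=get_state();im=eyes.read_camera('scene');cv2.imwrite('pics/sA.png',im[:,:,::-1]);T=T_tool(s)
im=eyes.read_camera('top');cv2.imwrite('pics/tA.png',im[:,:,::-1])
g=(T@[-1.6,66.8,0,1])[:3]
ov2('sA',(225,310,215,320),7,[561.2,-227.9,-16.7],[g[0],g[1],-16.7],g[2],'pics/o5.png','scene')
E
python3 rel.py 562.8 -228.4 125 -16.7
```

```text
t 10.45 pos [ 564.4 -230.7  132.8] yaw -16.73 F [ 0.7  0.2 -2. ] M [0.03 0.01 0.04] w 13.8
mm [-2.2  7.7  1.8] norm [-0.0089  0.031   0.0071] deg [ 0.06 -0.03  0.36] norm [ 0.0003 -0.0002  0.002 ] q6 -1.81
t 10.55 pos [ 564.2 -230.5  132.7] yaw -16.73 F [ 0.2 -0.3 -2.7] M [0.02 0.03 0.01] w 13.6
mm [-2.   7.7  1.6] norm [-0.0078  0.0306  0.0065] deg [ 0.05 -0.03  0.32] norm [ 0.0003 -0.0001  0.0018] q6 -1.81
```

View pics/o5.png

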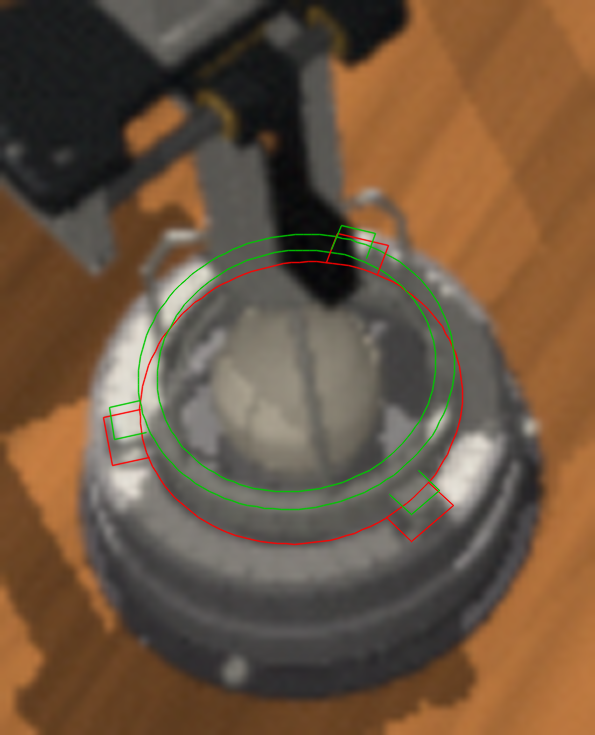

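{"api": "send_rows", "payload": {
  "series": [
    {"fingers": 1,"tx": -0.008,"ty": 0.008,"tz": 0.0065,"rx": 0.0003,"ry": 0,"rz": 0.0018},
    {"fingers": 1,"tx": 0,"ty": 0.008,"tz": 0,"rx": 0,"ry": 0,"rz": 0},
    {"fingers": 1,"tx": 0,"ty": 0.004,"tz": 0,"rx": 0,"ry": 0,"rz": 0}
  ]
}}

```text
t: 10.8
tool_pos: [563.0, -228.3, 127.7]
tool_rot: [-1.559, 0.229, -0.229]
ft_force: [0.2, 0.5, -2.7]
width: 13.9
```

```bash
python3 rel.py 562.8 -228.4 125 -16.7; python3 look.py w17; python3 rel.py 562.8 -228.4 125 -16.7; python3 - <<'E'
from ov2 import *
S=pickle.load(open('pics/w17.pkl','rb'));T=T_tool(S)
g=(T@[-1.6,66.8,0,1])[:3]
ov2('w17',(235,400,95,250),4.8,[561.2,-227.9,-16.7],[g[0],g[1],-16.7],g[2],'pics/o6.png')
im=cv2.imread('pics/w17.png')[:,:,::-1]
crop(im,235,400,120,200,4.8,'pics/c10.png')
E
```

```text
t 10.8 pos [ 563.  -228.3  127.7] yaw -16.72 F [ 0.2  0.5 -2.7] M [-0.05 -0.02  0.06] w 13.9
mm [-0.1  2.7 -0.2] norm [-0.0006  0.0107 -0.0006] deg [-0.01 -0.02  0.01] norm [-0.     -0.0001  0.0001] q6 -1.81
10.8 [[0.958, 0.0, 0.288, 562.977], [-0.288, 0.0, 0.958, -228.294], [0.0, -1.0, 0.0, 127.678], [0.0, 0.0, 0.0, 1.0]] yaw -16.722968276806817 tilt y [ 2.79055721e-04  2.10263892e-05 -9.99999961e-01] [ 0.15884318  0.54060362 -2.66926665] [-0.05449029 -0.0156396   0.06270884] 13.878244896455664
t 10.85 pos [ 562.8 -228.1  127.4] yaw -16.72 F [ 1.5  0.  -3.6] M [-0.    0.    0.01] w 13.8
mm [ 0.1  2.4 -0.3] norm [ 0.0003  0.0098 -0.0011] deg [-0.02 -0.02 -0.01] norm [-0.0001 -0.0001 -0.0001] q6 -1.81
```

View pics/o6.png

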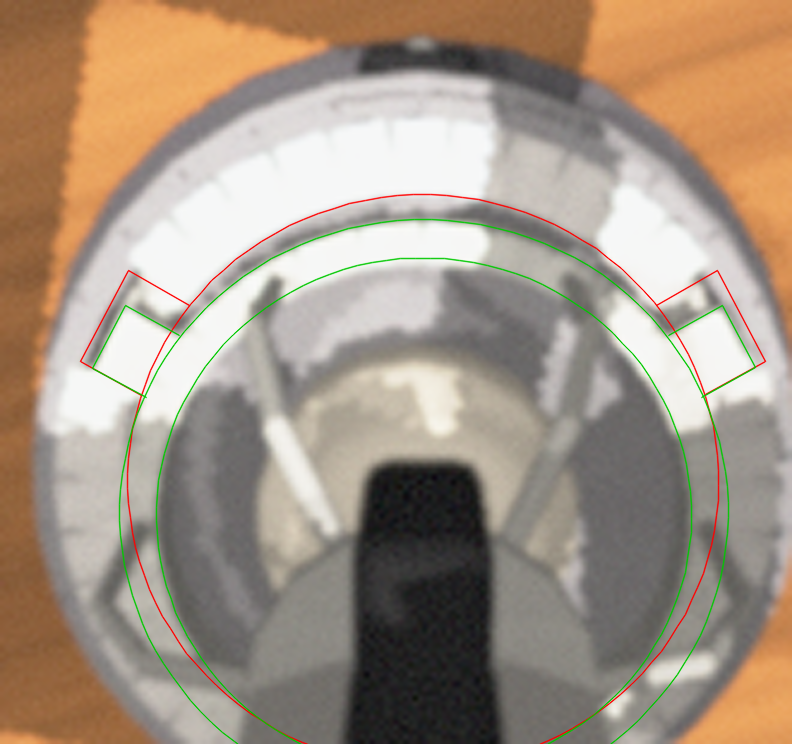

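View pics/c10.png

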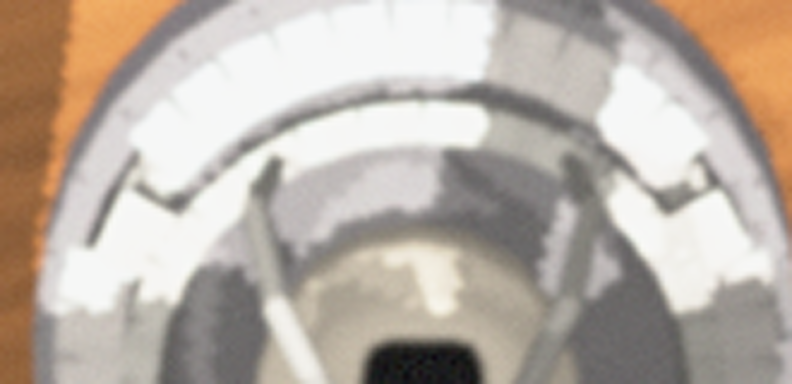

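{"api": "send_rows", "payload": {
  "series": [
    {"fingers": 1,"tx": 0.004,"ty": 0.008,"tz": -0.001,"rx": 0,"ry": 0,"rz": 0},
    {"fingers": 1,"tx": 0,"ty": 0.008,"tz": 0,"rx": 0,"ry": 0,"rz": 0},
    {"fingers": 1,"tx": 0,"ty": 0.004,"tz": 0,"rx": 0,"ry": 0,"rz": 0}
  ]
}}

```text
t: 11.1
tool_pos: [564.3, -228.8, 122.6]
tool_rot: [-1.559, 0.228, -0.23]
ft_force: [-0.4, -0.0, 1.0]
width: 13.6
```

```bash
python3 rel.py 563.8 -228.7 110 -16.7
```

```text
t 11.1 pos [ 564.3 -228.8  122.6] yaw -16.71 F [-0.4 -0.   1. ] M [ 0.05  0.04 -0.02] w 13.6
mm [-0.5 12.6 -0. ] norm [-0.002   0.0505 -0.    ] deg [-0.   -0.01  0.05] norm [-0.     -0.      0.0003] q6 -1.81
```

```bash
python3 look.py w18; python3 rel.py 563.8 -228.7 110 -16.7; python3 - <<'E'
from ov2 import *
S=pickle.load(open('pics/w18.pkl','rb'));T=T_tool(S)
g=(T@[-1.6,66.8,0,1])[:3]
im=cv2.imread('pics/w18.png')[:,:,::-1]
crop(im,235,400,110,215,4.8,'pics/c11.png')
im=eyes.read_camera('scene');crop(im,225,310,235,320,7,'pics/s5.png')
E
python3 rel.py 563.8 -228.7 110 -16.7
```

```text
11.1 [[0.958, 0.001, 0.287, 564.262], [-0.287, -0.0, 0.958, -228.829], [0.001, -1.0, 0.0, 122.626], [0.0, 0.0, 0.0, 1.0]] yaw -16.70820276690915 tilt y [ 8.95142491e-04 -2.54344657e-04 -9.99999567e-01] [-0.44770318 -0.0491202   0.95617692] [ 0.05056921  0.04165232 -0.02163442] 13.574110691734056
t 11.15 pos [ 564.2 -228.8  122.6] yaw -16.71 F [-1.2 -1.1 -0.2] M [0.04 0.01 0.03] w 13.9
mm [-0.4 12.6  0. ] norm [-0.0018  0.0505  0.0001] deg [-0.   -0.01  0.05] norm [-0.     -0.      0.0003] q6 -1.81
t 11.2 pos [ 564.3 -228.9  122.9] yaw -16.71 F [-0.3 -0.2 -1.6] M [0.07 0.11 0.01] w 13.4
mm [-0.5 12.9  0.1] norm [-0.0021  0.0514  0.0002] deg [ 0.   -0.01  0.06] norm [ 0.     -0.0001  0.0003] q6 -1.81
```

View pics/c11.png

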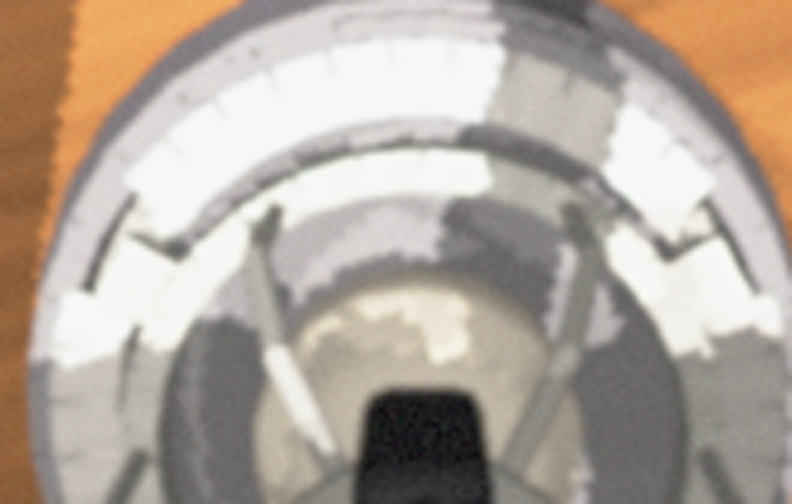

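View pics/s5.png

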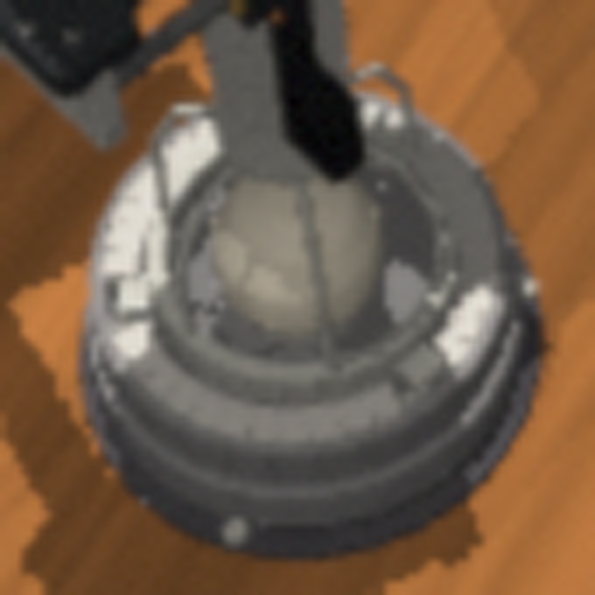

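```bash
python3 - <<'E'
from ov2 import *
S=pickle.load(open('pics/w18.pkl','rb'));T=T_tool(S)
g=(T@[-1.6,66.8,0,1])[:3];print(g)
ov2('w18',(235,400,110,215),4.8,[562.1,-228.2,-16.7],[g[0],g[1],-16.7],g[2],'pics/o7.png')
E
```

```text
[ 562.78894639 -228.38622241   55.82462477]
```

View pics/o7.png

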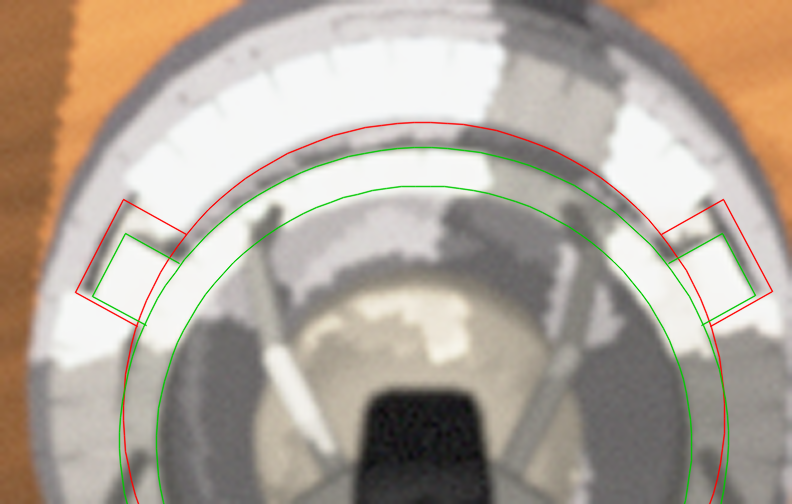

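{"api": "send_rows", "payload": {
  "series": [
    {"fingers": 1,"tx": -0.003,"ty": 0.006,"tz": 0,"rx": 0,"ry": 0,"rz": 0.0002},
    {"fingers": 1,"tx": 0,"ty": 0.006,"tz": 0,"rx": 0,"ry": 0,"rz": 0}
  ]
}}

```text
t: 11.37
tool_pos: [564.3, -229.0, 121.4]
tool_rot: [-1.559, 0.227, -0.231]
ft_force: [-1.5, 1.2, 3.3]
width: 13.8
```

```bash
python3 rel.py 563.6 -228.7 110 -16.7
```

```text
t 11.3667 pos [ 564.3 -229.   121.4] yaw -16.71 F [-1.5  1.2  3.3] M [0.3 0.4 0. ] w 13.8
mm [-0.8 11.4  0.1] norm [-0.0034  0.0456  0.0004] deg [ 0.02 -0.01  0.14] norm [ 0.0001 -0.0001  0.0008] q6 -1.81
```

```bash
cat > avg.py <<'E'
from h import *
import sys
n=int(sys.argv[1]) if len(sys.argv)>1 else 6
F=[];M=[];P=[]
for i in range(n):
    eyes.read_camera('top');s=get_state();F.append(s['ft_force']);M.append(s['wrist_torque']);P.append(s['tool_pos'])
F=np.mean(F,0);M=np.mean(M,0);print('t',s['t'],'F',F.round(2),'M',M.round(3),'P',np.mean(P,0).round(2), 'w',round(s['width'],1))
dF=F-[0,0,-2.7]
A=M.copy()
rz=-.065
print('contact r (m): x',(rz*dF[0]-A[1])/dF[2],'y',(A[0]+rz*dF[1])/dF[2])
E
python3 avg.py 6; python3 rel.py 563.6 -228.7 110 -16.7
```

```text
t 11.6667 F [-1.79  0.68  3.41] M [0.229 0.256 0.027] P [ 564.28 -229.    121.37] w 13.8
contact r (m): x -0.022869760339019676 y 0.030219063514676642
t 11.6667 pos [ 564.3 -229.   121.2] yaw -16.71 F [-1.8  1.3  3.9] M [0.24 0.25 0.02] w 13.8
mm [-0.7 11.2  0.1] norm [-0.003   0.0449  0.0004] deg [ 0.02 -0.01  0.13] norm [ 0.0001 -0.0001  0.0007] q6 -1.81
```

{"api": "send_rows", "payload": {
  "series": [
    {"fingers": 1,"tx": 0,"ty": -0.012,"tz": 0,"rx": 0,"ry": 0,"rz": 0.0004},
    {"fingers": 1,"tx": -0.009,"ty": 0,"tz": 0.002,"rx": 0,"ry": 0,"rz": 0.0002},
    {"fingers": 1,"tx": 0,"ty": 0,"tz": 0,"rx": 0,"ry": 0,"rz": 0}
  ]
}}

```text
t: 11.92
tool_pos: [562.0, -227.7, 122.8]
tool_rot: [-1.559, 0.229, -0.229]
ft_force: [-0.6, 1.0, -2.9]
width: 14.1
```

```bash
python3 avg.py 2; python3 rel.py 562.2 -228.4 110 -16.7; python3 look.py w19; python3 - <<'E'
from ov2 import *
S=pickle.load(open('pics/w19.pkl','rb'));T=T_tool(S)
g=(T@[-1.6,66.8,0,1])[:3];print(g)
ov2('w19',(235,400,110,215),4.8,[561.6,-228.1,-16.7],[g[0],g[1],-16.7],g[2],'pics/o8.png')
im=cv2.imread('pics/w19.png')
cv2.imwrite('pics/z3.png',np.hstack([cv2.resize((255*(im[140:185,x:x+40]/255.)**1.8).astype(np.uint8),None,fx=10,fy=10,interpolation=cv2.INTER_CUBIC) for x in (240,365)]))
E
```

```text
t 12.0167 F [ 0.44  0.23 -3.15] M [-0.043  0.012 -0.003] P [ 562.14 -227.88  122.76] w 13.8
contact r (m): x 0.08874702637852773 y 0.12964265044079143
t 12.0167 pos [ 562.2 -227.9  122.8] yaw -16.72 F [ 0.1  0.  -3.3] M [-0.03  0.02  0.02] w 13.8
mm [ 0.2 12.8 -0.5] norm [ 0.0008  0.0511 -0.0019] deg [ 0.02 -0.02  0.01] norm [ 0.0001 -0.0001  0.    ] q6 -1.81
12.0167 [[0.958, -0.0, 0.288, 562.152], [-0.288, -0.0, 0.958, -227.892], [0.0, -1.0, -0.0, 122.765], [0.0, 0.0, 0.0, 1.0]] yaw -16.71872328940365 tilt y [-7.17746505e-07 -3.38223917e-04 -9.99999943e-01] [ 0.10962856  0.0414541  -3.26186547] [-0.03417716  0.02003764  0.01866809] 13.820422958446722
[ 560.61969377 -227.45470198   55.96507393]
```

View pics/o8.png

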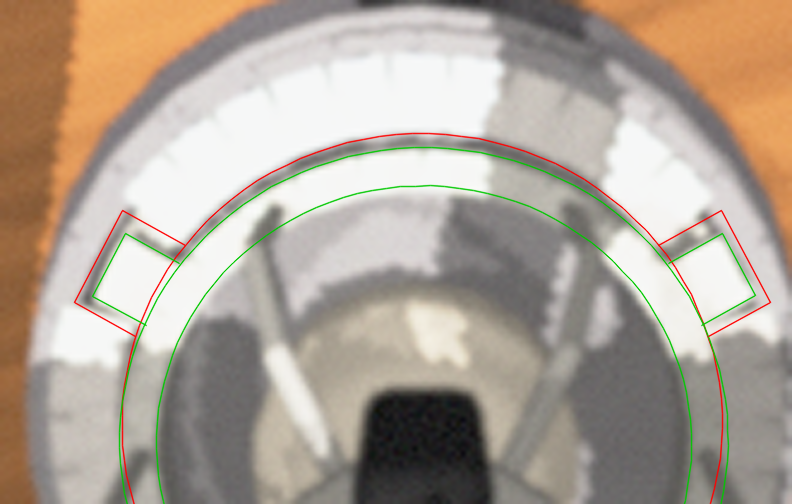

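View pics/z3.png

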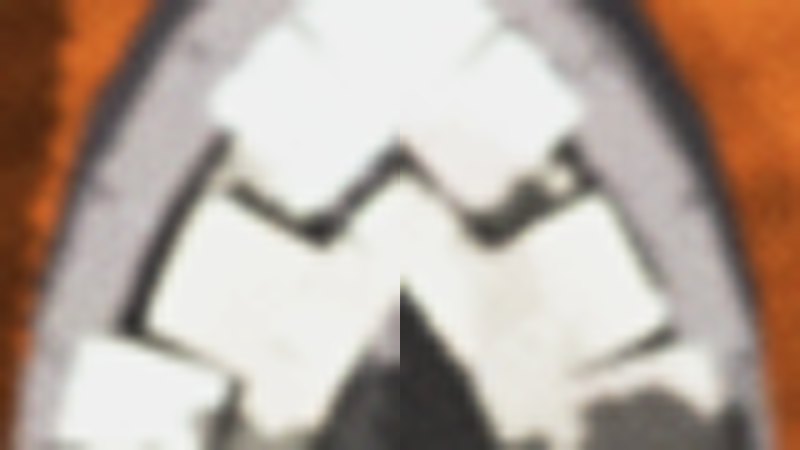

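{"api": "send_rows", "payload": {
  "series": [
    {"fingers": 1,"tx": 0,"ty": 0.009,"tz": -0.001,"rx": 0,"ry": 0,"rz": 0},
    {"fingers": 1,"tx": 0,"ty": 0.009,"tz": 0,"rx": 0,"ry": 0,"rz": 0},
    {"fingers": 1,"tx": 0,"ty": 0.005,"tz": 0,"rx": 0,"ry": 0,"rz": 0}
  ]
}}

```text
t: 12.32
tool_pos: [561.9, -228.1, 115.8]
tool_rot: [-1.559, 0.23, -0.229]
ft_force: [0.4, 0.4, -3.1]
width: 14.1
```

```bash
python3 rel.py 562.2 -228.1 110 -16.7;python3 avg.py 2
```

```text
t 12.3167 pos [ 561.9 -228.1  115.8] yaw -16.72 F [ 0.4  0.4 -3.1] M [-0.07 -0.   -0.01] w 14.1
mm [0.3 5.8 0.1] norm [0.0013 0.0231 0.0003] deg [ 0.01 -0.02 -0.04] norm [ 0.0001 -0.0001 -0.0002] q6 -1.81
t 12.4167 F [-0.09 -0.03 -2.48] M [-0.018 -0.025  0.024] P [ 561.61 -227.93  115.54] w 14.2
contact r (m): x 0.13740493738349613 y -0.07078481457066967
```

{"api": "send_rows", "payload": {
  "series": [
    {"fingers": 1,"tx": 0.002,"ty": 0.009,"tz": 0,"rx": 0,"ry": 0,"rz": 0},
    {"fingers": 1,"tx": 0.001,"ty": 0.006,"tz": 0,"rx": 0,"ry": 0,"rz": 0},
    {"fingers": 1,"tx": 0,"ty": 0.003,"tz": 0,"rx": 0,"ry": 0,"rz": 0}
  ]
}}

```text
t: 12.67
tool_pos: [562.6, -228.3, 110.9]
tool_rot: [-1.559, 0.23, -0.228]
ft_force: [-1.0, 0.7, -2.6]
width: 13.5
```

```bash
python3 rel.py 562.2 -228.1 110 -16.7;python3 avg.py 2; python3 rel.py 562.2 -228.1 109.5 -16.7
```

```text
t 12.6667 pos [ 562.6 -228.3  110.9] yaw -16.72 F [-1.   0.7 -2.6] M [-0.06  0.04  0.02] w 13.5
mm [-0.5  0.9  0. ] norm [-0.0019  0.0035  0.0002] deg [ 0.01 -0.02 -0.05] norm [ 0.     -0.0001 -0.0003] q6 -1.81
t 12.7667 F [-0.27  0.07 -2.27] M [-0.001  0.023  0.013] P [ 562.42 -228.21  110.72] w 14.0
contact r (m): x -0.013346899429395327 y -0.012606455996532949
t 12.7667 pos [ 562.4 -228.2  110.8] yaw -16.72 F [-0.1 -0.1 -2.2] M [0.05 0.03 0.  ] w 14.0
mm [-0.3  1.3  0. ] norm [-0.001   0.0052  0.0001] deg [ 0.   -0.02 -0.08] norm [ 0.     -0.0001 -0.0004] q6 -1.81
```

{"api": "send_rows", "payload": {
  "series": [
    {"fingers": 1,"tx": -0.001,"ty": 0.005,"tz": 0,"rx": 0,"ry": 0,"rz": 0},
    {"fingers": 1,"tx": 0,"ty": 0.004,"tz": 0,"rx": 0,"ry": 0,"rz": 0}
  ]
}}

```text
t: 12.93
tool_pos: [562.5, -228.3, 108.8]
tool_rot: [-1.559, 0.23, -0.229]
ft_force: [-0.1, 0.4, -3.5]
width: 14.0
```

```bash
python3 rel.py 562.2 -228.1 110 -16.7;python3 avg.py 3; python3 rel.py 562.2 -228.1 109.5 -16.7
```

```text
t 12.9333 pos [ 562.5 -228.3  108.8] yaw -16.72 F [-0.1  0.4 -3.5] M [-0.04  0.   -0.04] w 14.0
mm [-0.3 -1.2  0.1] norm [-0.0013 -0.0049  0.0004] deg [ 0.01 -0.02 -0.03] norm [ 0.0001 -0.0001 -0.0002] q6 -1.81
t 13.0833 F [-0.29 -0.29 -2.89] M [-0.001 -0.016  0.05 ] P [ 562.46 -228.27  108.72] w 14.2
contact r (m): x -0.18806266584516418 y -0.09600547542884422
t 13.0833 pos [ 562.5 -228.3  108.8] yaw -16.72 F [-0.3  0.4 -2.2] M [-0.03 -0.01  0.06] w 14.2
mm [-0.4 -0.7  0.1] norm [-0.0014 -0.0026  0.0004] deg [ 0.01 -0.02 -0.03] norm [ 0.0001 -0.0001 -0.0002] q6 -1.81
```

{"api": "send_rows", "payload": {
  "series": [
    {"fingers": 1,"tx": -0.001,"ty": 0.005,"tz": 0,"rx": 0,"ry": 0,"rz": 0},
    {"fingers": 1,"tx": 0,"ty": 0.002,"tz": 0,"rx": 0,"ry": 0,"rz": 0}
  ]
}}

```text
t: 13.25
tool_pos: [562.7, -228.4, 107.7]
tool_rot: [-1.559, 0.229, -0.229]
ft_force: [-1.0, 0.6, -0.7]
width: 13.7
```

```bash
python3 avg.py 3; python3 rel.py 562.2 -228.1 109.5 -16.7
```

```text
t 13.4 F [-1.12  0.41 -1.02] M [0.058 0.143 0.014] P [ 562.62 -228.43  107.79] w 14.1
contact r (m): x -0.04149329121540448 y 0.018452594750669037
t 13.4 pos [ 562.6 -228.4  107.8] yaw -16.72 F [-1.5  0.4 -1.6] M [0.03 0.19 0.05] w 14.1
mm [-0.5 -1.7  0.2] norm [-0.002  -0.0068  0.0008] deg [ 0.03 -0.02  0.02] norm [ 0.0001 -0.0001  0.0001] q6 -1.81
```

```bash
cat > g.sh <<'E'
# usage: g.sh gx gy z yaw
python3 - $@ <<'P'
import sys,subprocess,math
gx,gy,z,y=map(float,sys.argv[1:5]);a=math.radians(y)
subprocess.run(['python3','rel.py',str(gx+1.6*math.cos(a)),str(gy+1.6*math.sin(a)),str(z),str(y)])
P
E
bash g.sh 560.8 -227.9 108.6 -44
```

```text
t 13.4 pos [ 562.6 -228.4  107.8] yaw -16.72 F [-1.5  0.4 -1.6] M [0.03 0.19 0.05] w 14.1
mm [-0.5 -0.8 -0.8] norm [-0.0019 -0.0032 -0.003 ] deg [2.000e-02 2.728e+01 3.000e-02] norm [1.000e-04 1.516e-01 2.000e-04] q6 -1.81
```

{"api": "send_rows", "payload": {
  "series": [
    {"fingers": 1,"tx": -0.003,"ty": -0.004,"tz": 0,"rx": 0,"ry": 0.01,"rz": 0},
    {"fingers": 1,"tx": 0,"ty": 0,"tz": 0,"rx": 0,"ry": 0.02,"rz": 0},
    {"fingers": 1,"tx": 0,"ty": 0,"tz": 0,"rx": 0,"ry": 0.015,"rz": 0},
    {"fingers": 1,"tx": 0,"ty": 0,"tz": 0,"rx": 0,"ry": 0,"rz": 0}
  ]
}}

```text
t: 13.73
tool_pos: [562.0, -228.1, 108.5]
tool_rot: [-1.544, 0.344, -0.345]
ft_force: [-0.1, 0.0, -2.8]
width: 13.8
```

```bash
bash g.sh 560.8 -227.9 108.6 -44;python3 avg.py 2;bash g.sh 560.8 -227.9 108.6 -44
```

```text
t 13.7333 pos [ 562.  -228.1  108.5] yaw -25.17 F [-0.1  0.  -2.8] M [ 0.03  0.   -0.08] w 13.8
mm [ 0.3 -0.1 -0.8] norm [ 0.0013 -0.0004 -0.0033] deg [ 0.   18.83  0.05] norm [0.     0.1046 0.0003] q6 -1.66
t 13.8333 F [ 0.23  0.19 -3.13] M [-0.025  0.012  0.016] P [ 561.96 -228.11  108.45] w 13.7
contact r (m): x 0.06311743485141928 y 0.08674751357414956
t 13.8333 pos [ 561.9 -228.1  108.4] yaw -25.05 F [ 0.7  0.5 -3. ] M [-0.02  0.07  0.01] w 13.7
mm [ 0.4 -0.2 -0.8] norm [ 0.0016 -0.0006 -0.0033] deg [1.000e-02 1.895e+01 4.000e-02] norm [0.     0.1053 0.0002] q6 -1.66
```

Turned 8.4° without resistance; the lugs are under the lip. Continuing.

{"api": "send_rows", "payload": {
  "series": [
    {"fingers": 1,"tx": 0,"ty": 0,"tz": -0.001,"rx": 0,"ry": 0.015,"rz": 0},
    {"fingers": 1,"tx": 0.001,"ty": 0,"tz": -0.001,"rx": 0,"ry": 0.02,"rz": 0},
    {"fingers": 1,"tx": 0,"ty": 0,"tz": -0.001,"rx": 0,"ry": 0.02,"rz": 0},
    {"fingers": 1,"tx": 0,"ty": 0,"tz": -0.001,"rx": 0,"ry": 0.02,"rz": 0},
    {"fingers": 1,"tx": 0,"ty": 0,"tz": 0,"rx": 0,"ry": 0.012,"rz": 0}
  ]
}}

```text
t: 14.25
tool_pos: [562.2, -228.9, 108.2]
tool_rot: [-1.497, 0.56, -0.562]
ft_force: [-0.2, 0.2, -2.1]
width: 13.9
```

```bash
python3 avg.py 2;bash g.sh 560.8 -227.9 108.6 -51.7
```

```text
t 14.35 F [-0.14  0.1  -2.48] M [-0.099  0.032 -0.001] P [ 562.09 -228.88  108.21] w 13.9
contact r (m): x -0.10298907094243023 y -0.4706010551599943
t 14.35 pos [ 562.1 -228.9  108.2] yaw -40.91 F [-0.1  0.7 -1.7] M [-0.1   0.06 -0.01] w 13.9
mm [-0.  -0.4 -0.3] norm [-0.0002 -0.0016 -0.0014] deg [-0.04 10.79  0.06] norm [-0.0002  0.0599  0.0003] q6 -1.39
```

{"api": "send_rows", "payload": {
  "series": [
    {"fingers": 1,"tx": 0,"ty": -0.001,"tz": 0,"rx": 0,"ry": 0.014,"rz": 0},
    {"fingers": 1,"tx": 0,"ty": 0,"tz": -0.001,"rx": 0,"ry": 0.014,"rz": 0},
    {"fingers": 1,"tx": 0,"ty": 0,"tz": 0,"rx": 0,"ry": 0.012,"rz": 0}
  ]
}}

```text
t: 14.6
tool_pos: [561.8, -229.1, 108.3]
tool_rot: [-1.469, 0.654, -0.656]
ft_force: [0.5, -0.1, -2.4]
width: 13.7
```

```bash
python3 avg.py 1;bash g.sh 560.8 -227.9 108.6 -51.7
```

```text
t 14.65 F [-0.54  0.77 -2.39] M [-0.076  0.076  0.002] P [ 561.84 -229.11  108.24] w 13.5
contact r (m): x -0.12860890722243584 y -0.40044466770009907
t 14.65 pos [ 561.8 -229.1  108.2] yaw -48.11 F [-0.5  0.8 -2.4] M [-0.08  0.08  0.  ] w 13.5
mm [ 0.  -0.4 -0.1] norm [ 0.     -0.0014 -0.0003] deg [-0.04  3.59  0.05] norm [-0.0002  0.02    0.0003] q6 -1.26
```

{"api": "send_rows", "payload": {
  "series": [
    {"fingers": 1,"tx": 0,"ty": -0.001,"tz": 0,"rx": 0,"ry": 0.007,"rz": 0},
    {"fingers": 1,"tx": 0,"ty": 0,"tz": 0,"rx": 0,"ry": 0.007,"rz": 0}
  ]
}}

```text
t: 14.82
tool_pos: [561.7, -229.1, 108.4]
tool_rot: [-1.458, 0.689, -0.69]
ft_force: [-0.0, 0.0, -2.6]
width: 13.8
```

```bash
python3 avg.py 1;bash g.sh 560.8 -227.9 108.6 -51.7
```

```text
t 14.8667 F [ 0.8   0.49 -2.26] M [-0.057  0.014  0.029] P [ 561.73 -229.06  108.34] w 13.8
contact r (m): x -0.14830902311219826 y -0.200048783069154
t 14.8667 pos [ 561.7 -229.1  108.3] yaw -50.63 F [ 0.8  0.5 -2.3] M [-0.06  0.01  0.03] w 13.8
mm [ 0.1 -0.3 -0. ] norm [ 0.0004 -0.001  -0.0001] deg [-0.03  1.07  0.03] norm [-0.0002  0.0059  0.0002] q6 -1.22
```

{"api": "send_rows", "payload": {
  "series": [
    {"fingers": 1,"tx": 0,"ty": 0,"tz": 0,"rx": 0,"ry": 0.007,"rz": 0},
    {"fingers": 1,"tx": 0,"ty": 0,"tz": 0,"rx": 0,"ry": 0.007,"rz": 0}
  ]
}}

```text
t: 15.03
tool_pos: [561.8, -229.1, 108.3]
tool_rot: [-1.446, 0.725, -0.726]
ft_force: [0.1, 0.3, -3.2]
width: 14.1
```

```bash
python3 avg.py 1;bash g.sh 560.8 -227.9 108.6 -55
```

```text
t 15.0833 F [ 0.14 -0.77 -3.93] M [-0.028  0.004 -0.016] P [ 561.79 -229.08  108.34] w 13.8
contact r (m): x 0.010819389948960697 y -0.01855175520319107
t 15.0833 pos [ 561.8 -229.1  108.3] yaw -53.31 F [ 0.1 -0.8 -3.9] M [-0.03  0.   -0.02] w 13.8
mm [ 0.1 -0.3 -0.1] norm [ 0.0002 -0.001  -0.0005] deg [-0.04  1.69  0.04] norm [-0.0002  0.0094  0.0002] q6 -1.17
```

{"api": "send_rows", "payload": {
  "series": [
    {"fingers": 1,"tx": 0,"ty": 0,"tz": 0,"rx": 0,"ry": 0.007,"rz": 0},
    {"fingers": 1,"tx": 0,"ty": 0,"tz": 0,"rx": 0,"ry": 0.007,"rz": 0}
  ]
}}

```text
t: 15.25
tool_pos: [561.8, -229.1, 108.4]
tool_rot: [-1.433, 0.761, -0.763]
ft_force: [0.1, -0.1, -3.2]
width: 13.6
```

```bash
python3 avg.py 1;bash g.sh 560.8 -227.9 108.6 -55
```

```text
t 15.3 F [ 0.07 -0.75 -2.48] M [-0.028  0.027 -0.018] P [ 561.79 -229.1   108.35] w 13.7
contact r (m): x -0.1420526902315336 y 0.09526344565405682
t 15.3 pos [ 561.8 -229.1  108.3] yaw -56.05 F [ 0.1 -0.8 -2.5] M [-0.03  0.03 -0.02] w 13.7
mm [ 0.  -0.3 -0.1] norm [ 0.0002 -0.001  -0.0005] deg [-0.04 -1.05  0.04] norm [-0.0002 -0.0058  0.0002] q6 -1.12
```

{"api": "send_rows", "payload": {
  "series": [
    {"fingers": 1,"tx": 0,"ty": 0,"tz": 0,"rx": 0,"ry": 0.007,"rz": 0},
    {"fingers": 1,"tx": 0,"ty": 0,"tz": 0,"rx": 0,"ry": 0.007,"rz": 0}
  ]
}}

```text
t: 15.47
tool_pos: [561.8, -229.1, 108.3]
tool_rot: [-1.419, 0.798, -0.8]
ft_force: [0.4, 1.1, -2.9]
width: 14.0
```

```bash
python3 avg.py 1;bash g.sh 560.8 -227.9 108.6 -59
```

```text
t 15.5167 F [-0.58  0.4  -2.75] M [-0.1    0.091  0.027] P [ 561.79 -229.1   108.36] w 13.8
contact r (m): x 1.1622257494919865 y 2.7519200741719
t 15.5167 pos [ 561.8 -229.1  108.4] yaw -58.81 F [-0.6  0.4 -2.7] M [-0.1   0.09  0.03] w 13.8
mm [ 0.1 -0.2 -0.2] norm [ 0.0003 -0.001  -0.0009] deg [-0.04  0.19  0.04] norm [-0.0002  0.0011  0.0002] q6 -1.07
```

{"api": "send_rows", "payload": {
  "series": [
    {"fingers": 1,"tx": 0,"ty": 0,"tz": 0,"rx": 0,"ry": 0.007,"rz": 0},
    {"fingers": 1,"tx": 0,"ty": 0,"tz": 0,"rx": 0,"ry": 0.007,"rz": 0}
  ]
}}

```text
t: 15.68
tool_pos: [561.8, -229.1, 108.4]
tool_rot: [-1.404, 0.835, -0.837]
ft_force: [-0.0, -1.0, -2.8]
width: 13.9
```

```bash
python3 avg.py 1;bash g.sh 560.8 -227.9 108.6 -61.5
```

```text
t 15.7333 F [ 0.42  0.17 -2.62] M [-0.063  0.016 -0.001] P [ 561.77 -229.08  108.32] w 13.8
contact r (m): x -0.5245201667768917 y -0.9067779749012155
t 15.7333 pos [ 561.8 -229.1  108.3] yaw -61.57 F [ 0.4  0.2 -2.6] M [-0.06  0.02 -0.  ] w 13.8
mm [ 0.1 -0.3 -0.3] norm [ 0.0004 -0.0011 -0.0011] deg [-0.04 -0.07  0.03] norm [-0.0002 -0.0004  0.0002] q6 -1.03
```

Turned 44.9°, still free.

{"api": "send_rows", "payload": {
  "series": [
    {"fingers": 1,"tx": 0,"ty": 0,"tz": -0.001,"rx": 0,"ry": 0.007,"rz": 0},
    {"fingers": 1,"tx": 0,"ty": 0,"tz": 0,"rx": 0,"ry": 0.007,"rz": 0}
  ]
}}

```text
t: 15.9
tool_pos: [561.5, -229.2, 108.3]
tool_rot: [-1.388, 0.872, -0.873]
ft_force: [-0.6, -0.1, -3.1]
width: 13.7
```

```bash
python3 avg.py 1;bash g.sh 560.8 -227.9 108.6 -64
```

```text
t 15.95 F [ 0.76 -0.32 -2.4 ] M [-0.086  0.003  0.056] P [ 561.55 -229.23  108.35] w 13.6
contact r (m): x -0.17791794418266213 y -0.22008428028109442
t 15.95 pos [ 561.6 -229.2  108.3] yaw -64.34 F [ 0.8 -0.3 -2.4] M [-0.09  0.    0.06] w 13.6
mm [ 0.1 -0.3 -0.1] norm [ 0.0003 -0.001  -0.0004] deg [-0.04 -0.34  0.03] norm [-0.0002 -0.0019  0.0002] q6 -0.98
```

{"api": "send_rows", "payload": {
  "series": [
    {"fingers": 1,"tx": 0,"ty": 0,"tz": 0,"rx": 0,"ry": 0.007,"rz": 0},
    {"fingers": 1,"tx": 0,"ty": 0,"tz": 0,"rx": 0,"ry": 0.007,"rz": 0}
  ]
}}

```text
t: 16.12
tool_pos: [561.5, -229.2, 108.3]
tool_rot: [-1.372, 0.909, -0.91]
ft_force: [-0.2, -0.4, -1.9]
width: 14.0
```

```bash
python3 avg.py 1;bash g.sh 560.8 -227.9 108.6 -67
```

```text
t 16.1667 F [ 0.    0.21 -3.29] M [-0.041  0.07  -0.043] P [ 561.53 -229.24  108.34] w 13.8
contact r (m): x 0.11909508065112541 y 0.09161340727125823
t 16.1667 pos [ 561.5 -229.2  108.3] yaw -67.11 F [ 0.   0.2 -3.3] M [-0.04  0.07 -0.04] w 13.8
mm [ 0.1 -0.3 -0.1] norm [ 0.0003 -0.0011 -0.0006] deg [-0.04 -0.11  0.03] norm [-0.0002 -0.0006  0.0002] q6 -0.93
```

{"api": "send_rows", "payload": {
  "series": [
    {"fingers": 1,"tx": 0,"ty": 0,"tz": 0,"rx": 0,"ry": 0.007,"rz": 0},
    {"fingers": 1,"tx": 0,"ty": 0,"tz": 0,"rx": 0,"ry": 0.007,"rz": 0}
  ]
}}

```text
t: 16.33
tool_pos: [561.5, -229.2, 108.3]
tool_rot: [-1.355, 0.946, -0.947]
ft_force: [0.4, -0.3, -2.4]
width: 13.9
```

```bash
python3 avg.py 1;bash g.sh 560.8 -227.9 108.6 -70
```

```text
t 16.3833 F [ 0.06  0.01 -1.85] M [-0.01   0.047 -0.024] P [ 561.53 -229.23  108.35] w 13.9
contact r (m): x -0.05974581357198951 y -0.012880641709685437
t 16.3833 pos [ 561.5 -229.2  108.3] yaw -69.88 F [ 0.1  0.  -1.8] M [-0.01  0.05 -0.02] w 13.9
mm [ 0.1 -0.3 -0.2] norm [ 0.0004 -0.001  -0.0009] deg [-0.04  0.12  0.03] norm [-0.0002  0.0007  0.0001] q6 -0.88
```

{"api": "send_rows", "payload": {
  "series": [
    {"fingers": 1,"tx": 0,"ty": 0,"tz": -0.001,"rx": 0,"ry": 0.007,"rz": 0},
    {"fingers": 1,"tx": 0,"ty": 0,"tz": 0,"rx": 0,"ry": 0.007,"rz": 0}
  ]
}}

```text
t: 16.55
tool_pos: [561.3, -229.3, 108.3]
tool_rot: [-1.337, 0.982, -0.983]
ft_force: [-0.4, 0.0, -2.6]
width: 14.0
```

```bash
python3 avg.py 1;bash g.sh 560.8 -227.9 108.6 -72.5
```

```text
t 16.6 F [-0.49  0.19 -2.89] M [-0.103  0.052 -0.005] P [ 561.29 -229.31  108.33] w 13.7
contact r (m): x 0.10839138058493922 y 0.6204303238287349
t 16.6 pos [ 561.3 -229.3  108.3] yaw -72.65 F [-0.5  0.2 -2.9] M [-0.1   0.05 -0.  ] w 13.7
mm [ 0.1 -0.3 -0. ] norm [ 0.0004 -0.0011 -0.0002] deg [-0.04 -0.15  0.02] norm [-0.0002 -0.0008  0.0001] q6 -0.83
```

{"api": "send_rows", "payload": {
  "series": [
    {"fingers": 1,"tx": 0,"ty": 0,"tz": 0,"rx": 0,"ry": 0.007,"rz": 0},
    {"fingers": 1,"tx": 0,"ty": 0,"tz": 0,"rx": 0,"ry": 0.007,"rz": 0}
  ]
}}

```text
t: 16.77
tool_pos: [561.2, -229.3, 108.3]
tool_rot: [-1.319, 1.019, -1.02]
ft_force: [-0.3, 0.2, -2.9]
width: 14.1
```

```bash
python3 avg.py 1;bash g.sh 560.8 -227.9 108.6 -75.5
```

```text
t 16.8167 F [ 0.35 -0.88 -2.39] M [-0.071  0.021 -0.002] P [ 561.21 -229.29  108.27] w 13.8
contact r (m): x -0.1393944265350521 y -0.044035745542694106
t 16.8167 pos [ 561.2 -229.3  108.3] yaw -75.42 F [ 0.3 -0.9 -2.4] M [-0.07  0.02 -0.  ] w 13.8
mm [ 0.2 -0.3 -0. ] norm [ 0.0006 -0.0013 -0.0002] deg [-0.03  0.08  0.02] norm [-0.0002  0.0005  0.0001] q6 -0.79
```

{"api": "send_rows", "payload": {
  "series": [
    {"fingers": 1,"tx": 0,"ty": 0,"tz": 0,"rx": 0,"ry": 0.006,"rz": 0},
    {"fingers": 1,"tx": 0,"ty": 0,"tz": 0,"rx": 0,"ry": 0.006,"rz": 0}
  ]
}}

```text
t: 16.98
tool_pos: [561.1, -229.3, 108.2]
tool_rot: [-1.302, 1.05, -1.051]
ft_force: [0.3, -0.4, -2.5]
width: 13.5
```

```bash
python3 avg.py 1;bash g.sh 560.8 -227.9 108.6 -78
```

```text
t 17.0333 F [ 0.2  -0.07 -2.58] M [-0.102  0.113  0.019] P [ 561.08 -229.34  108.2 ] w 13.6
contact r (m): x -1.0509113167076314 y -0.8190222123589874
t 17.0333 pos [ 561.1 -229.3  108.2] yaw -77.8 F [ 0.2 -0.1 -2.6] M [-0.1   0.11  0.02] w 13.6
mm [ 0.1 -0.4  0. ] norm [ 0.0005 -0.0016  0.0001] deg [-0.02  0.2   0.02] norm [-0.0001  0.0011  0.0001] q6 -0.74
```

{"api": "send_rows", "payload": {
  "series": [
    {"fingers": 1,"tx": 0,"ty": 0,"tz": 0,"rx": 0,"ry": 0.006,"rz": 0},
    {"fingers": 1,"tx": 0,"ty": 0,"tz": 0,"rx": 0,"ry": 0.006,"rz": 0}
  ]
}}

```text
t: 17.2
tool_pos: [561.0, -229.6, 108.2]
tool_rot: [-1.287, 1.08, -1.081]
ft_force: [-0.7, -0.7, -2.3]
width: 14.0
```

```bash
python3 avg.py 1;bash g.sh 560.8 -227.9 108.6 -80
```

```text
t 17.25 F [-0.67  0.06 -3.38] M [-0.045  0.085  0.347] P [ 560.98 -229.52  108.18] w 14.1
contact r (m): x 0.05995711488407725 y 0.07205387537864952
t 17.25 pos [ 561.  -229.5  108.2] yaw -80.11 F [-0.7  0.1 -3.4] M [-0.05  0.08  0.35] w 14.1
mm [-0.  -0.4  0.1] norm [-0.0001 -0.0017  0.0004] deg [ 0.   -0.11  0.04] norm [ 0.     -0.0006  0.0002] q6 -0.7
```

```bash
python3 avg.py 3
```

```text
t 17.4 F [-0.02  0.05 -2.28] M [-0.131  0.095  0.292] P [ 560.98 -229.53  108.19] w 13.9
contact r (m): x -0.22411951492202994 y -0.3227488624711052
```

{"api": "send_rows", "payload": {
  "series": [
    {"fingers": 1,"tx": 0,"ty": 0.004,"tz": 0,"rx": 0,"ry": 0.001,"rz": 0},
    {"fingers": 1,"tx": 0,"ty": 0.004,"tz": 0,"rx": 0,"ry": 0,"rz": 0}
  ]
}}

```text
t: 17.57
tool_pos: [561.2, -229.6, 107.0]
tool_rot: [-1.286, 1.081, -1.082]
ft_force: [-1.1, -0.5, 1.1]
width: 13.9
```

```bash
python3 avg.py 2;bash g.sh 560.8 -227.9 108.6 -80
```

```text
t 17.6667 F [-1.19 -0.22  0.84] M [0.027 0.38  0.371] P [ 561.18 -229.67  107.01] w 14.0
contact r (m): x -0.08560922452373139 y 0.011767619271018295
t 17.6667 pos [ 561.2 -229.7  107. ] yaw -80.13 F [-1.3 -0.6  0.3] M [0.03 0.37 0.38] w 14.0
mm [-0.2 -1.6 -0.1] norm [-0.0009 -0.0063 -0.0003] deg [-0.01 -0.13  0.08] norm [-0.0001 -0.0007  0.0004] q6 -0.7
```

{"api": "send_rows", "payload": {
  "series": [
    {"fingers": 1,"tx": -0.001,"ty": 0,"tz": 0,"rx": 0,"ry": -0.004,"rz": 0},
    {"fingers": 1,"tx": 0,"ty": 0,"tz": 0,"rx": 0,"ry": 0,"rz": 0}
  ]
}}

```text
t: 17.83
tool_pos: [561.1, -229.6, 107.5]
tool_rot: [-1.292, 1.07, -1.073]
ft_force: [-0.9, -0.2, -1.2]
width: 13.7
```

```bash
python3 avg.py 2;bash g.sh 560.8 -227.9 108.6 -80
```

```text
t 17.9333 F [-0.28 -0.25 -1.  ] M [-0.002  0.254  0.235] P [ 561.13 -229.6   107.44] w 13.8
contact r (m): x -0.13884730885865706 y 0.007995823860353664
t 17.9333 pos [ 561.1 -229.6  107.4] yaw -79.39 F [-0.6 -0.6 -0.7] M [-0.01  0.21  0.24] w 13.8
mm [-0.1 -1.2 -0. ] norm [-0.0004 -0.0048 -0.0001] deg [-0.02  0.61  0.09] norm [-0.0001  0.0034  0.0005] q6 -0.72
```

{"api": "send_rows", "payload": {
  "series": [
    {"fingers": 1,"tx": 0,"ty": 0.003,"tz": 0,"rx": 0,"ry": -0.003,"rz": 0},
    {"fingers": 1,"tx": 0,"ty": 0.004,"tz": 0,"rx": 0,"ry": 0,"rz": 0}
  ]
}}

```text
t: 18.1
tool_pos: [561.1, -229.6, 105.5]
tool_rot: [-1.296, 1.063, -1.066]
ft_force: [-0.8, 1.3, -1.0]
width: 14.1
```

```bash
python3 avg.py 3;bash g.sh 560.8 -227.9 108.6 -80
```

```text
t 18.25 F [-0.43 -0.48 -1.56] M [-0.102  0.161  0.128] P [ 561.06 -229.55  105.29] w 14.0
contact r (m): x -0.11671309422614909 y -0.06196738790772819
t 18.25 pos [ 561.1 -229.5  105.3] yaw -78.86 F [-0.2 -0.7 -2.2] M [-0.13  0.19  0.14] w 14.0
mm [-0.1 -3.3  0. ] norm [-0.0003 -0.013   0.0001] deg [-0.01  1.14  0.08] norm [-0.0001  0.0063  0.0004] q6 -0.72
```

{"api": "send_rows", "payload": {
  "series": [
    {"fingers": 1,"tx": 0,"ty": 0.006,"tz": 0,"rx": 0,"ry": -0.002,"rz": 0},
    {"fingers": 1,"tx": 0,"ty": 0.005,"tz": 0,"rx": 0,"ry": 0,"rz": 0}
  ]
}}

```text
t: 18.42
tool_pos: [561.1, -229.5, 102.3]
tool_rot: [-1.298, 1.059, -1.061]
ft_force: [0.6, 0.7, -1.6]
width: 13.9
```

```bash
python3 avg.py 2;bash g.sh 560.8 -227.9 101 -78.5
```

```text
t 18.5167 F [ 0.85  0.11 -2.31] M [-0.121  0.086  0.071] P [ 561.01 -229.52  102.08] w 13.9
contact r (m): x -0.3654684590408738 y -0.3305513851132482
t 18.5167 pos [ 561.  -229.5  102.1] yaw -78.5 F [ 0.9 -0.6 -2.8] M [-0.06  0.11  0.09] w 13.9
mm [-0.   1.1  0.1] norm [-0.0001  0.0045  0.0004] deg [-0.01 -0.    0.07] norm [-0.     -0.      0.0004] q6 -0.73
```

In the notches (foot about 5.8 mm below the ledge). Easing the last millimetre.

{"api": "send_rows", "payload": {
  "series": [
    {"fingers": 1,"tx": 0,"ty": 0.005,"tz": 0,"rx": 0,"ry": 0,"rz": 0},
    {"fingers": 1,"tx": 0,"ty": 0.002,"tz": 0,"rx": 0,"ry": 0,"rz": 0}
  ]
}}

```text
t: 18.68
tool_pos: [561.2, -229.5, 100.4]
tool_rot: [-1.298, 1.059, -1.061]
ft_force: [-0.7, 1.0, 0.9]
width: 13.8
```

```bash
python3 avg.py 2;bash g.sh 560.8 -227.9 101 -78.5
```

```text
t 18.7833 F [-0.8   0.44  0.  ] M [-0.076  0.265  0.058] P [ 561.15 -229.53  100.59] w 13.7
contact r (m): x -0.07866989568175388 y -0.03871330594003032
t 18.7833 pos [ 561.2 -229.5  100.7] yaw -78.51 F [-0.1  0.4  0.6] M [-0.06  0.31  0.08] w 13.7
mm [-0.1 -0.3 -0. ] norm [-0.0003 -0.0014 -0.0001] deg [-0.02 -0.01  0.07] norm [-0.0001 -0.0001  0.0004] q6 -0.73
```

{"api": "send_rows", "payload": {
  "series": [
    {"fingers": 0.6,"tx": 0,"ty": 0,"tz": 0,"rx": 0,"ry": 0,"rz": 0},
    {"fingers": 0.6,"tx": 0,"ty": 0,"tz": 0,"rx": 0,"ry": 0,"rz": 0},
    {"fingers": 0.6,"tx": 0,"ty": -0.002,"tz": 0,"rx": 0,"ry": 0,"rz": 0},
    {"fingers": 0.6,"tx": 0,"ty": -0.004,"tz": 0,"rx": 0,"ry": 0,"rz": 0}
  ]
}}

```text
t: 19.12
tool_pos: [563.0, -230.1, 103.7]
tool_rot: [-1.296, 1.056, -1.065]
ft_force: [0.0, 0.5, -0.2]
width: 36.1
```

```bash
python3 look.py w20
```

```text
19.1167 [[0.198, 0.005, 0.98, 562.955], [-0.98, -0.002, 0.198, -230.141], [0.003, -1.0, 0.004, 103.694], [0.0, 0.0, 0.0, 1.0]] yaw -78.55831301099096 tilt y [ 0.00467526 -0.00246646 -0.99998603] [ 0.04757886  0.47080235 -0.1843468 ] [-0.02540023  0.08612594  0.01692968] 36.1017676694593
```

View pics/w20.png

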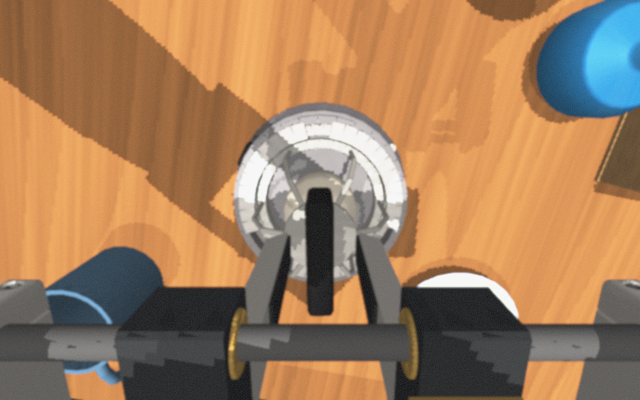

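Fingers clear of the bar on both sides (x≈290 and 357 against the bar at 308–332). Retreat straight up.

{"api": "send_rows", "payload": {
  "series": [
    {"fingers": 0.6,"tx": 0,"ty": -0.04,"tz": -0.003,"rx": 0,"ry": 0,"rz": 0},
    {"fingers": 0.6,"tx": 0,"ty": -0.08,"tz": 0,"rx": 0,"ry": 0,"rz": 0},
    {"fingers": 0.6,"tx": 0,"ty": -0.12,"tz": 0,"rx": 0,"ry": 0,"rz": 0},
    {"fingers": 0.6,"tx": 0,"ty": -0.12,"tz": 0,"rx": 0,"ry": 0,"rz": 0},
    {"fingers": 0.6,"tx": 0,"ty": -0.1,"tz": 0,"rx": 0,"ry": 0,"rz": 0},
    {"fingers": 0.6,"tx": 0,"ty": -0.05,"tz": 0,"rx": 0,"ry": 0,"rz": 0},
    {"fingers": 0.6,"tx": 0,"ty": 0,"tz": 0,"rx": 0,"ry": 0,"rz": 0}
  ]
}}

```text
t: 19.75
tool_pos: [560.8, -229.7, 240.1]
tool_rot: [-1.296, 1.057, -1.065]
ft_force: [0.1, -0.6, 0.5]
width: 37.5
```

```bash
python3 look.py w21; python3 - <<'E'
from ov2 import *
im=eyes.read_camera('scene');cv2.imwrite('pics/sB.png',im[:,:,::-1]);crop(im,225,310,215,320,7,'pics/s6.png')
im=eyes.read_camera('top');cv2.imwrite('pics/tB.png',im[:,:,::-1])
im=cv2.imread('pics/w21.png')[:,:,::-1];crop(im,230,420,80,260,4,'pics/c12.png')
E
```

```text
19.75 [[0.198, 0.004, 0.98, 560.78], [-0.98, -0.002, 0.198, -229.664], [0.003, -1.0, 0.004, 240.149], [0.0, 0.0, 0.0, 1.0]] yaw -78.57960365116277 tilt y [ 0.00433187 -0.00195607 -0.9999887 ] [ 0.07572995 -0.63338157  0.53952473] [-0.02859626  0.01767259 -0.03607102] 37.52006917372407
```

View pics/s6.png

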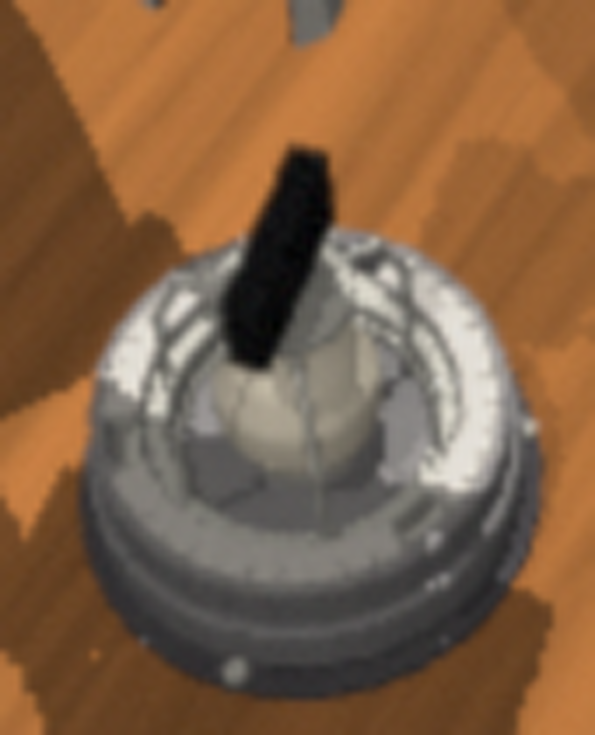

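View pics/c12.png

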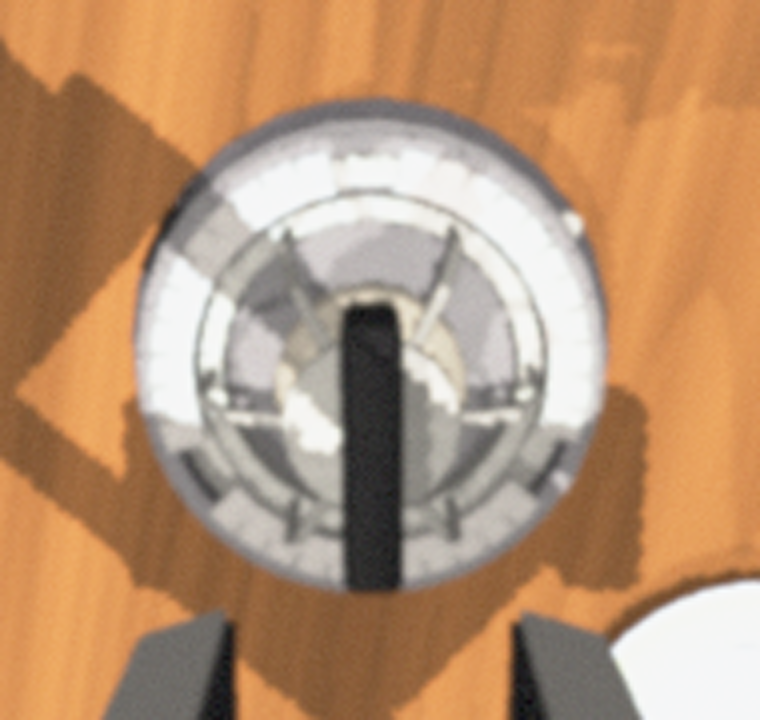

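View pics/tB.png

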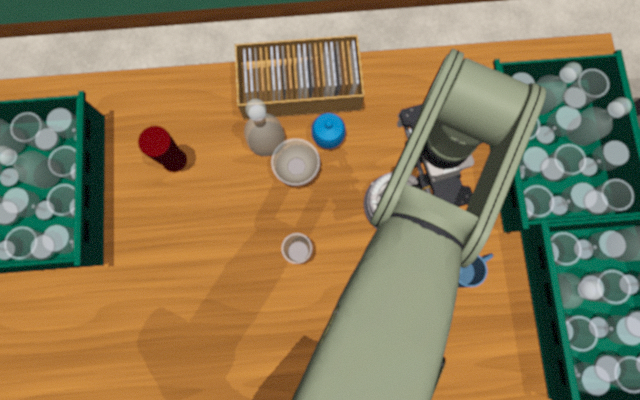

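View pics/sB.png

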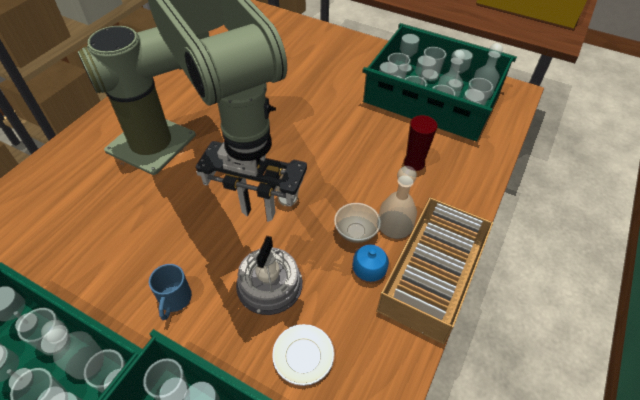

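```bash
python3 - <<'E'
from plant import job,get_state
s=get_state();print(s['t'],s['ft_force'],abs(s['joint_vel']).max())
print(job.sign_off())
E
```

```text
19.9 [ 0.25397004 -0.72261738 -1.08751245] 0.035669109837949325
the job is handed in; nothing more can be done
None
```

The guard is on the lantern and locked in its notches. I let go of it and handed the job in at about 20 s; no verdict was reported.

**What I did:** I gripped the guard by its bar and lowered its lugs through the gaps. I then turned it clockwise about 62° until it met the stop, with about 0.35 Nm at the wrist. I backed off about 1.5° to ease the pressure, lowered it until it touched the notch floor, opened the fingers and lifted clear.

**Last checks:**
- **Drop:** the tool went 7.3 mm lower between touching the ledge and touching the notch floor. Fully dropped is 7 mm.
- **Position:** the pictures afterwards show the guard upright and centred in the lantern, with its collar inside the lip.
- **Hand:** the gripper was clear above it, touching nothing.
- **Bystanders:** by eye they are where they started, from the two fixed cameras. The arm hides the plate and part of the mug in the top view, so I checked those two only in the scene view.
- **Forces:** the most I saw between guard and lantern was about 6 N of 18. That comes from noisy wrist readings between moves. There was no sign of touching the globe.

**What went wrong or disagreed:**
- **First grasp:** the fingers closed above the bar. The fingertips sit about 33 mm behind the stated tool point, so I went lower by what I saw in the pictures.
- **First insertion:** the guard was about 2 mm too far forward and a lug touched the lip. I lifted it, moved it back and tried again.
- **First lowering at the stop:** at full turning pressure the lugs did not drop. They went in after I backed off.

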